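Probe the battery contact

TASK

Set up the battery tester by pressing its keys fully down one at a time: first the round key, then the long narrow one, then the square one. Then take the spring-tipped probe out of its stand and hold its tip on the round contact pad of the battery in the tester's sloping cradle, with the probe square to the sloping face and pushed only gently, so that the spring tip is about half way in. Finish while holding it there, do not let go, and leave the other things on the bench where they are.

Things in the scene. Friction and masses are not known exactly. Their poses are not given: they have to be found in the camera images.
- tester: battery tester, fixed: grey housing 220 (x) x 200 (y) x 35 mm high; origin at its underside's centre, x from its keys to its cradle, z up. Three keys in a row along y on its flat deck, at x = -68 mm, 50 mm apart, their order differs. Behind them a black cradle 130 mm wide, up to 90 mm high, its face rising towards +x at 25 degrees, with a flat black battery 100 x 55 x 5 mm lying on it
- spot_center (a point): centre of the surface of the round brass contact pad, 16 mm across, on the +y end of the battery (a square pad sits on the -y end); 76 mm above the bench. z: outward normal of the sloping face, 25 degrees from vertical towards the tester's -x; y: the tester's y. The pad stands 1.5 mm proud of the battery; thin rails 16 mm or more from its centre stand 3 mm proud of it
- key_round_top (a point): centre of the top of the round key, 26 mm across, top 11 mm above the deck and 46 mm above the bench; moves down with the key
- key_round (a joint): travel of the round key: 0 up, 0.005 m fully down (spring, 1.2 N at the start to 4.2 N fully down); springs back when released
- key_bar_top (a point): centre of the top of the long narrow key, 38 mm (along the tester's x) x 14 mm, same height as the round key
- key_bar (a joint): travel of the long narrow key: 0 up, 0.005 m fully down, same spring
- key_square_top (a point): centre of the top of the square key, 24 x 24 mm, same height
- key_square (a joint): travel of the square key: 0 up, 0.005 m fully down, same spring
- stand: probe stand, fixed: aluminium block 60 x 60 x 70 mm high with an upright 16 mm hole in the middle; origin at the centre of its underside, z up. The probe stands in the hole, tip down, its collar resting on the block's top. It may be on either side of the tester
- probe_grip (a point): centre of the probe's handle: black square bar 22 x 22 mm (sides along x and y), 70 mm long along z, 110 mm above the bench while in the stand. z points from the tip to the back end. Below the handle: a collar 30 mm across, 5 mm thick, then a barrel 12 mm across, 45 mm long, then the spring tip. Weighs about 100 g; lift it at least 60 mm straight up to clear the stand
- probe_tip (a point): end of the spring-loaded brass tip (6 mm across, round-nosed), on the probe's axis, 97 mm from the handle's centre and 12 mm beyond the barrel when the spring is out
- plunger (a joint): how far the spring tip is pushed into the probe: 0 out, 0.012 m fully in; it takes 0.75 N to start it, 2.25 N half way in, 3.75 N fully in
- bowl: loose stainless steel bowl, 120 mm across, 45 mm high, bystander; on the other side of the tester from the stand; origin under its centre
- lifter: loose hard silicone suction lifter, 56 mm across, 52 mm high, bystander; origin under its centre
- spudger: loose orange spudger, 147 mm long along its x, 8 mm high, lying on the bench, bystander
- spare_battery: loose spare phone battery, black, 55 x 100 x 6 mm, bystander
- driver: loose screwdriver, 155 mm long along its x, 16 mm high, lying on the bench, bystander
- tape: loose roll of paper tape lying flat, 84 mm across, 18 mm high, bystander
- tray: loose white parts tray, 150 x 100 x 25 mm, bystander

How it is judged:
By the outcome, as a careful person would: the job done as asked, in the order asked, and still so for the second after the job is handed in, while the arm keeps its last pose, push and grip.
It also fails if it takes over 58 s, if anything falls off the work surface, if the arm or the gripper's body presses on something with over 40 N, if the wrist force passes 120 N, or if a joint passes its speed limit or range.

ROBOT

A 7-joint arm with a two-finger parallel gripper is mounted at the origin on the work surface. World frame = base frame: x ahead of the robot, y to its left, z up, the work surface at z = 0. Lengths are in m, angles in degrees, forces in N, time in s.
With the tool pointing down it reaches from about 0.4 to 0.925 m from the base axis. Payload 5.6 kg.
Tool frame: the origin (TCP) lies at the very end of the fingers, on their centre line; the grasp point (between the pads) lies 19 mm behind it; z points along the fingers, x is the direction in which the jaws open and shut, and the axes are right-handed (so a half turn about z gives the same grasp; the last joint's range is limited). The gripper opens to 85 mm and grips with 20 to 120 N. Pads are 22 mm wide; open, the fingers measure 114 mm over their backs; the gripper's body (76 mm by 85 mm) begins 54 mm behind the grasp point. The pads swing forward as they close: fully open they stand 13 mm farther back than shut.
Start: joints at [-70.245, 26.786, -0.665, 91.828, 0.344, 61.387, -3.226], TCP at [0.246, 0.602, 0.21] pointing down, gripper open.
Joint ranges: [-144.91, 144.91], [-17.63, 115.5], [-89.93, 88.59], [15.96, 139.68], [-74.01, 254.01], [8.47, 105.57], [-167.45, 167.45]. Speed limits (degrees/s): [147.25, 147.25, 180, 180, 180, 180, 180].

INTERFACE

Orientations are given as a 3x3 rotation matrix whose columns are the frame's x, y, z axes.
In Python, from cell import get_state, grab_frame, calibration, job_done gives the robot as it stands.
- The arm moves only by the tool arm_command, never from a script. Its argument "plan" is a list that holds one entry, the list of rows, each a list of 7 numbers: the turn, a rotation vector about the tool's x, y, z in degrees, then the shift along the tool's x, y, z in mm, then the opening in per cent of the stroke, from 0 (shut) to 100 (fully open). In form: [[[ax, ay, az, x, y, z, gripper], ...]]. A call has 1 to 10 rows; each row shifts and turns the pose as measured when the row begins, along the tool's axes as they then stand; what a row does not reach is not made up. A row lasts 1/8 s, in which the tool goes at most 62.5 mm and 10.7 degrees, less where a joint would pass 70% of its speed; a pose out of reach is approached as far as the arm can. A call with a gripper value outside its range is refused whole. The fingers move at their own pace and stop on an object; "force" is the grip in N (left out, the last holds). Time passes only in rows, so rows that do not move let the fingers close. It gives the time, the measured TCP pose, the force and the opening at its end, in the units of the state.
- get_state(): the state, without advancing time (a new reading comes with each control period).
- grab_frame(name): name is "side" or "top" or "wrist"; returns the picture (480x640x3 uint8, blue, green, red); there is no depth.
- calibration(name): a dict with "fovy" (degrees; the focal length in pixels is half the picture's height over the tangent of half this angle, whatever the lens; pixels are square), "cx", "cy" (the principal point, pixels), "R" (3x3) and "t" (3): a world point X has camera coordinates R X + t. Camera axes: x right, y down, z forward; pixel columns grow to the right and rows downward; lengths in m; the calibration is good to about 2 mm. A picture is of the moment at which its call begins: read the wrist's pose just before it. calibration takes no time and is no camera call; for the wrist camera it gives the pose at the moment of the call.
- job_done(): hands the job in, once; it reports no verdict.
The state is a dict: "t": time; "joints": joint angles; "qvel": joint speeds; "joint_efforts": joint torques, N m; "position": TCP position; "tcp_rot": TCP orientation; "force": force on the tool from outside, world axes, zero at the start; "ft_torque": the same for the moment, N m; "finger_gap": opening from 0.0 (shut) to 1.0 (fully open).
Only numpy, scipy, OpenCV 4.12 (cv2) and the standard library are available. Lean on these libraries where they do the work, as an engineer would, in place of code of your own. Each camera call takes 0.05 s, during which the arm holds its last target.

## Working session

There is one attempt and no reset: what is moved stays moved. The work goes in short steps, Python scripts to look and compute and a tool call to move; the robot and the scene stay as the last step left them, time stands still between calls to the robot, and variables do not carry over. Pictures are saved under pics/ and viewed, and the job is handed in when it is done.

Besides the shell and the picture viewer there is one more tool, called after ">>>" as a command line: name --argument value ..., lists and objects as JSON in quotes. arm_command: Moves the arm, as the interface text tells. Its arguments: {"type":"object","properties":{"plan":{"type":"array"},"force":{"type":"number"}},"required":["plan"]}

```bash
mkdir -p pics; ls
python3 - <<'E'
from cell import *
import cv2,json
s=get_state()
for k,v in s.items(): print(k,v)
for n in ["top","side"]:
    cv2.imwrite(f"pics/{n}0.png",grab_frame(n)); print(n,calibration(n))
E
```

```text
pics
t 0.0
joints [-70.24332609  26.835861    -0.66476761  91.88346889   0.34364571
  61.38696774  -3.22437064]
qvel [ 0.08739738  0.03571158 -0.06560785 -0.0484223   0.01690774  0.07374316
 -0.01995162]
joint_efforts [-2.41191528e-04 -5.32369959e+01  2.11890478e-02 -2.51311809e+01
  1.13282198e-02  7.44304445e-03 -3.16782939e-05]
position [0.24564211 0.60112483 0.20872154]
tcp_rot [[ 3.78207808e-01  9.25720545e-01 -5.71522866e-04]
 [ 9.25718939e-01 -3.78208219e-01 -1.72872821e-03]
 [-1.81647386e-03  1.24748964e-04 -9.99998342e-01]]
force [ 0.08884665 -0.0972845  -0.23452105]
ft_torque [-0.03747381 -0.0383975   0.06117369]
finger_gap 0.9989281624395886
top {'fovy': 45.870811434665065, 'cx': 321.2263888495535, 'cy': 234.09959957401767, 'R': array([[-0.00556503, -0.99985874, -0.0158594 ],
       [-0.98109999,  0.00852689, -0.19331349],
       [ 0.19342142,  0.01448386, -0.98100885]]), 't': array([0.00949715, 0.51489626, 1.22781555])}
side {'fovy': 50.312625620686575, 'cx': 319.67508715391267, 'cy': 246.08260889683729, 'R': array([[-0.91983151, -0.39225923, -0.00653387],
       [-0.18770465,  0.45466219, -0.87066024],
       [ 0.34449522, -0.79963429, -0.49184149]]), 't': array([0.45364798, 0.17499647, 1.28996264])}
```

View pics/top0.png

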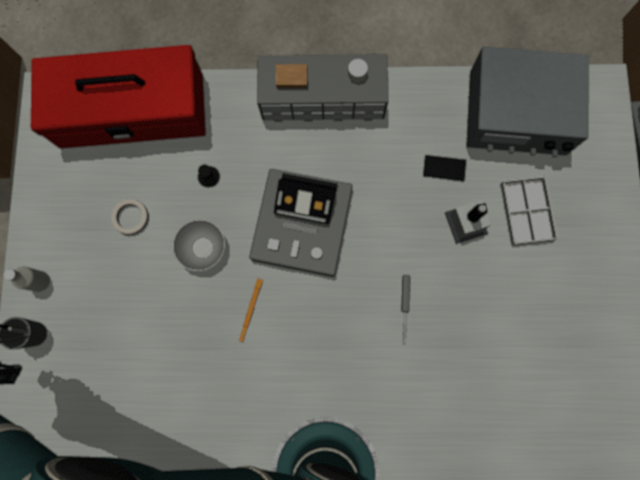

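View pics/side0.png

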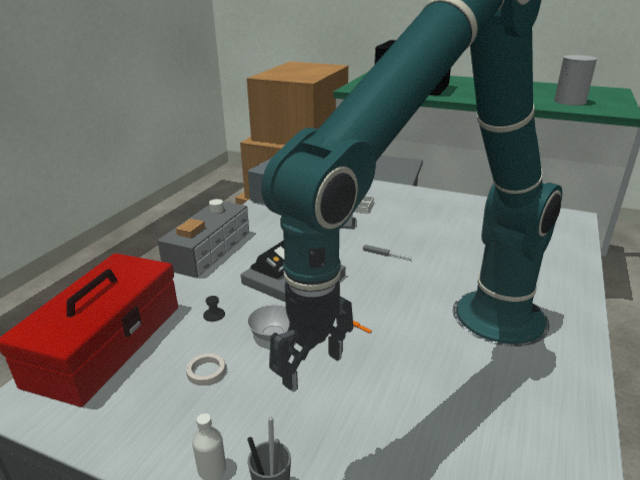

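The top view shows the tester at about (300,222), with the square key at (273,245), the bar at (295,248) and the round key at (317,253). The pads are near (289,200) and (319,206), and the stand and probe are near (470,220). I'll enlarge those areas.

Run:
```python
import cv2
im=cv2.imread("pics/top0.png")
cv2.imwrite("pics/t_a.png",cv2.resize(im[160:285,240:360],None,fx=5,fy=4.8,interpolation=cv2.INTER_CUBIC) if 0 else cv2.resize(im[162:282,240:360],None,fx=5,fy=5,interpolation=cv2.INTER_CUBIC))
cv2.imwrite("pics/t_b.png",cv2.resize(im[190:255,430:510],None,fx=8,fy=8,interpolation=cv2.INTER_CUBIC))
```

```text
(no output)
```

View pics/t_a.png

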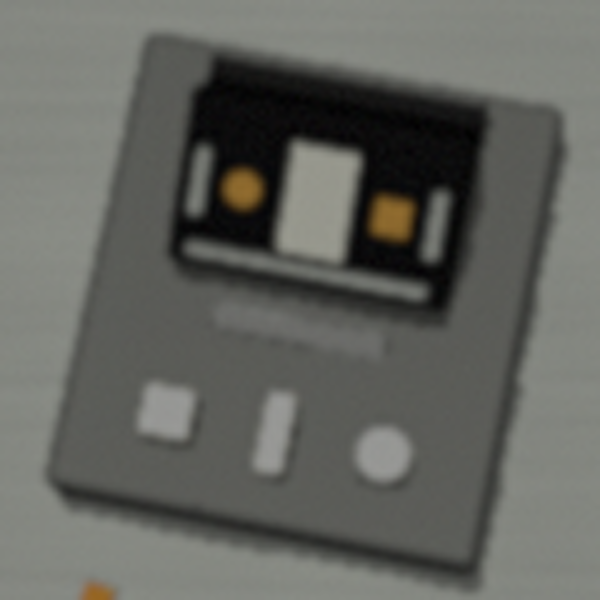

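View pics/t_b.png

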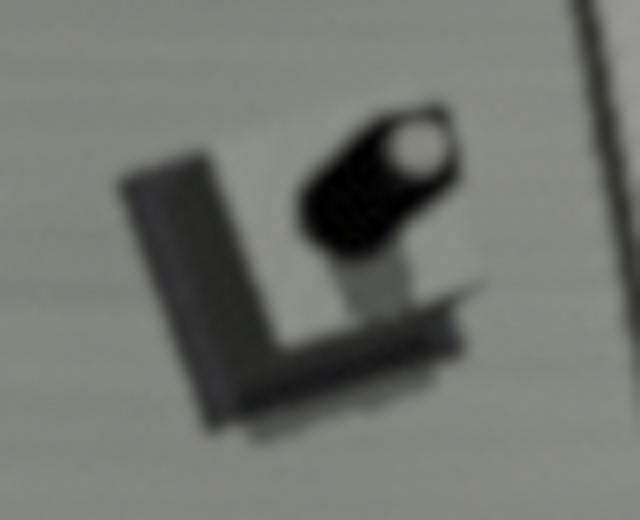

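Enlarged, the keys are at crop pixels (384,454), (275,433) and (168,411). The round pad is at (243,189) and the square pad at (392,217). The back end of the probe is the white disc at (420,145) in the second crop, and the stand's top corners are at (277,353), (207,152) and (480,287).

```bash
cat > h.py <<'E'
import numpy as np, cv2
from cell import *
def pix2w(c,uv,z):
    f=240/np.tan(np.radians(c['fovy'])/2)
    d=np.array([(uv[0]-c['cx'])/f,(uv[1]-c['cy'])/f,1.])
    R=np.array(c['R']);t=np.array(c['t'])
    o=-R.T@t; w=R.T@d
    return o+w*(z-o[2])/w[2]
def w2pix(c,X):
    f=240/np.tan(np.radians(c['fovy'])/2)
    p=np.array(c['R'])@X+c['t']
    return np.array([c['cx']+f*p[0]/p[2],c['cy']+f*p[1]/p[2]])
def crop(u,v,s,x0,y0): return ((u+.5)/s-.5+x0,(v+.5)/s-.5+y0)
E
python3 - <<'E'
from h import *
np.set_printoptions(precision=4,suppress=True)
c=calibration("top")
a=lambda u,v,z:pix2w(c,crop(u,v,5,240,162),z)
K={}
for n,u,v,z in [("round",384,454,.046),("bar",275,433,.046),("sq",168,411,.046),("pad",243,189,.076),("sqpad",392,217,.076),("TL",152,40,.035),("TR",560,113,.035),("BL",52,480,.035),("BR",473,565,.035)]:
    K[n]=a(u,v,z);print(n,K[n])
d=K['sq']-K['round'];print(np.linalg.norm(d),np.degrees(np.arctan2(-d[0],d[1])))
d=K['pad']-K['sqpad'];print(np.linalg.norm(d),np.degrees(np.arctan2(-d[0],d[1])))
print("ctr",sum(K[k] for k in("TL","TR","BL","BR"))/4, np.linalg.norm(K['TL']-K['TR']),np.linalg.norm(K['TL']-K['BL']))
b=lambda u,v,z:pix2w(c,crop(u,v,8,430,190),z)
print("back",b(420,145,.145)); A,B,C=b(277,353,.07),b(207,152,.07),b(480,287,.07)
print(A,B,C,"ctr",(B+C)/2,np.linalg.norm(A-B),np.linalg.norm(A-C),np.degrees(np.arctan2((B-A)[1],(B-A)[0])))
E
```

```text
round [0.474 0.017 0.046]
bar [0.484 0.066 0.046]
sq [0.4944 0.1144 0.046 ]
pad [0.5896 0.0789 0.076 ]
sqpad [0.5761 0.0123 0.076 ]
TL [0.6726 0.1249 0.035 ]
TR [ 0.6353 -0.065   0.035 ]
BL [0.4651 0.1679 0.035 ]
BR [ 0.4249 -0.0226  0.035 ]
0.09956004400853109 -11.854397367766136
0.0679600247629743 -11.484693642970683
ctr [0.5495 0.0513 0.035 ] 0.19359931987275386 0.21195162789763997
back [ 0.5497 -0.3325  0.145 ]
[ 0.5093 -0.3104  0.07  ] [ 0.5665 -0.294   0.07  ] [ 0.5274 -0.3673  0.07  ] ctr [ 0.5469 -0.3307  0.07  ] 0.059528998683984105 0.0597829121839419 15.931882637881419
```

Spacing (99.6 mm), pad height and stand size (59.5 mm) all match the given values. Tester yaw is about -11.8° and the stand is at (0.547,-0.331), yaw about 16°. Next I move toward the round key with the gripper shut.

>>> arm_command --plan '[[[0, 0, 0, -38, 36, 0, 0], [0, 0, 0, -38, 36, 0, 0], [0, 0, 0, -38, 36, 0, 0], [0, 0, 0, -38, 36, 0, 0], [0, 0, 0, -38, 36, 0, 0], [0, 0, 0, -38, 36, 0, 0], [0, 0, 0, -38, 36, 0, 0], [0, 0, 0, -38, 36, 0, 0], [0, 0, 0, -38, 36, 0, 0], [0, 0, 0, -38, 36, 0, 0]]]' --force 60

```text
t: 1.35
position: [0.4382, 0.1008, 0.2064]
tcp_rot: [[0.371, 0.929, -0.003], [0.929, -0.371, -0.003], [-0.004, -0.002, -1.0]]
force: [0.5, -0.9, 0.2]
finger_gap: -0.001
```

Run:
```python
from h import *
s=get_state();c=calibration("wrist");im=grab_frame("wrist");cv2.imwrite("pics/w1.png",im)
print(s['position'],c)
for n,X in dict(round=(.474,.017,.046),bar=(.484,.066,.046),sq=(.4944,.1144,.046),pad=(.5896,.0789,.076),tcp=s['position']).items(): print(n,w2pix(c,np.array(X)))
```

```text
[0.43815109 0.10077227 0.20635409] {'fovy': 69.27741501102895, 'cx': 324.35439475479257, 'cy': 243.5107063145251, 'R': array([[ 0.37018847,  0.92894743, -0.00414356],
       [ 0.88167351, -0.34993776,  0.31653654],
       [ 0.29259582, -0.12083145, -0.94857127]]), 't': array([-0.25537744, -0.39092579,  0.26184416])}
round [261.39767273 278.36262146]
bar [309.4590684  270.43449668]
sq [357.91981907 262.91998638]
pad [359.676552   366.96991628]
tcp [323.54972057 292.02652465]
```

View pics/w1.png

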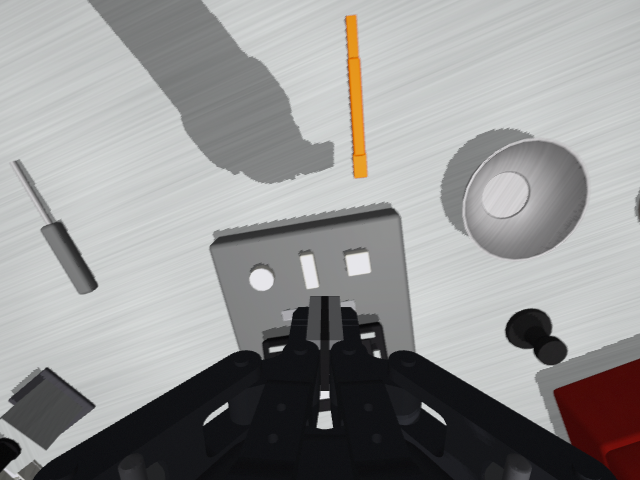

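The wrist view agrees with the top view: round key at (261,279), bar at (309,270), square at (357,263), each within 1 px of prediction. I'll move over the round key and descend to about 76 mm.

>>> arm_command --plan '[[[0, 0, 0, -32, 32, 0, 0], [0, 0, 0, -32, 32, 20, 0], [0, 0, 0, 0, 0, 40, 0], [0, 0, 0, 0, 0, 40, 0], [0, 0, 0, 0, 0, 20, 0], [0, 0, 0, 0, 0, 0, 0]]]'

```text
t: 2.15
position: [0.4769, 0.0048, 0.0838]
tcp_rot: [[0.384, 0.923, -0.0], [0.923, -0.384, -0.007], [-0.007, 0.002, -1.0]]
force: [-0.6, -0.5, 0.3]
finger_gap: 0.002
```

>>> arm_command --plan '[[[0, 0, 0, 10, -7.5, 10, 0], [0, 0, 0, 0, 0, 15, 0], [0, 0, 0, 0, 0, 5, 0], [0, 0, 0, 0, 0, 0, 0]]]'

```text
t: 2.65
position: [0.4749, 0.0189, 0.0536]
tcp_rot: [[0.382, 0.924, 0.003], [0.924, -0.382, -0.006], [-0.004, 0.005, -1.0]]
force: [0.2, 0.2, 0.3]
finger_gap: -0.003
```

>>> arm_command --plan '[[[0, 0, 0, 0, -1, 5, 0], [0, 0, 0, 0, 0, 4, 0], [0, 0, 0, 0, 0, 3, 0], [0, 0, 0, 0, 0, 2, 0]]]'

```text
t: 3.15
position: [0.4748, 0.0189, 0.0395]
tcp_rot: [[0.383, 0.924, 0.005], [0.924, -0.383, -0.006], [-0.003, 0.007, -1.0]]
force: [0.7, -0.4, 0.4]
finger_gap: 0.002
```

Run:
```python
from h import *
s=get_state();im=grab_frame("wrist");cv2.imwrite("pics/w2.png",im)
print(s['position'],s['force'],s['ft_torque'],s['t'])
im=grab_frame("side");cv2.imwrite("pics/s2.png",cv2.resize(im[220:320,220:370],None,fx=5,fy=5,interpolation=cv2.INTER_CUBIC))
print(get_state()['force'])
```

```text
[0.47480743 0.01888292 0.03946414] [ 0.71421922 -0.41631859  0.3578075 ] [ 0.05207594  0.03961995 -0.00190805] 3.15
[0.66301068 0.55152095 0.39500497]
```

View pics/w2.png

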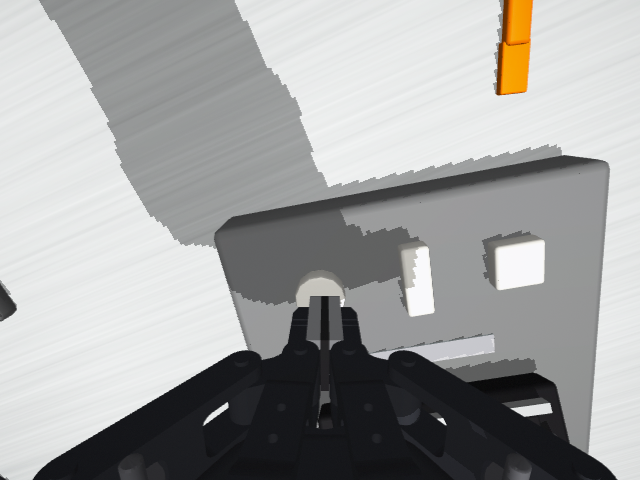

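View pics/s2.png

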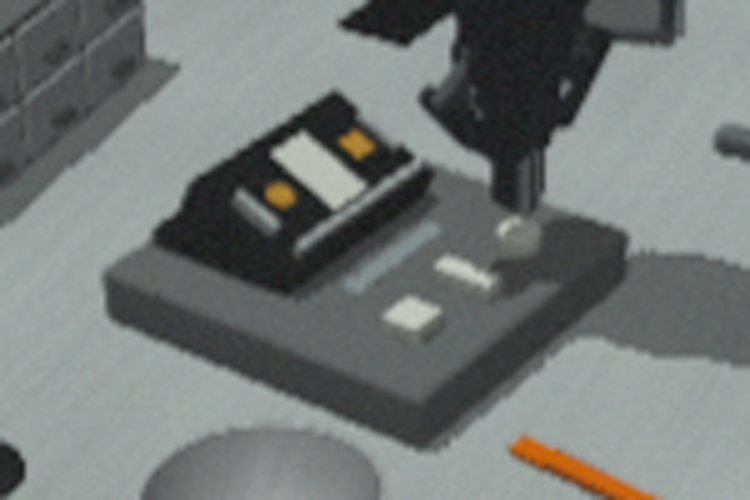

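The fingertips are over the round key at (320,290) but barely touching it, and there's no force yet. I'll continue down in small steps.

>>> arm_command --plan '[[[0, 0, 0, 0, 0, 2, 0], [0, 0, 0, 0, 0, 2, 0]]]'

```text
t: 3.5
position: [0.4749, 0.0189, 0.0354]
tcp_rot: [[0.383, 0.924, 0.005], [0.924, -0.383, -0.006], [-0.003, 0.007, -1.0]]
force: [0.6, -0.1, -0.6]
finger_gap: 0.003
```

Run:
```python
from h import *
for i in range(4):
    s=get_state();print(s['t'],s['position'],s['force'],s['joints'][:2]);grab_frame("side")
```

```text
3.5 [0.47492996 0.01886085 0.03542457] [ 0.59794996 -0.12211343 -0.63286413] [-19.89537162  26.36955821]
3.55 [0.47476909 0.01884971 0.03521405] [-0.28214669  0.8099276   0.29248716] [-19.89151121  26.39180558]
3.6 [0.47476221 0.01882393 0.03531434] [ 0.05813996  0.9293147  -0.11613219] [-19.89459768  26.3815385 ]
3.65 [0.47481333 0.01882412 0.03540474] [-0.10962708 -0.00867243 -0.46499852] [-19.89602079  26.37205661]
```

>>> arm_command --plan '[[[0, 0, 0, 0, 0, 2, 0], [0, 0, 0, 0, 0, 1, 0]]]'

```text
t: 3.95
position: [0.475, 0.0188, 0.0324]
tcp_rot: [[0.383, 0.924, 0.005], [0.924, -0.383, -0.006], [-0.003, 0.007, -1.0]]
force: [0.6, 0.6, -0.1]
finger_gap: 0.003
```

Run:
```python
from h import *
for i in range(2):
    s=get_state();print(s['t'],s['position'],s['force'],s['joints'][:2]);im=grab_frame("wrist")
cv2.imwrite("pics/w3.png",cv2.resize(im[220:380,220:420],None,fx=4,fy=4,interpolation=cv2.INTER_CUBIC))
```

```text
3.95 [0.4750095  0.01882401 0.03243059] [ 0.63850678  0.61303114 -0.13250389] [-19.74814015  26.71065795]
4.0 [0.47495763 0.01884471 0.03234957] [ 0.84367516 -0.36802327  0.48345179] [-19.74673723  26.71894243]
```

View pics/w3.png

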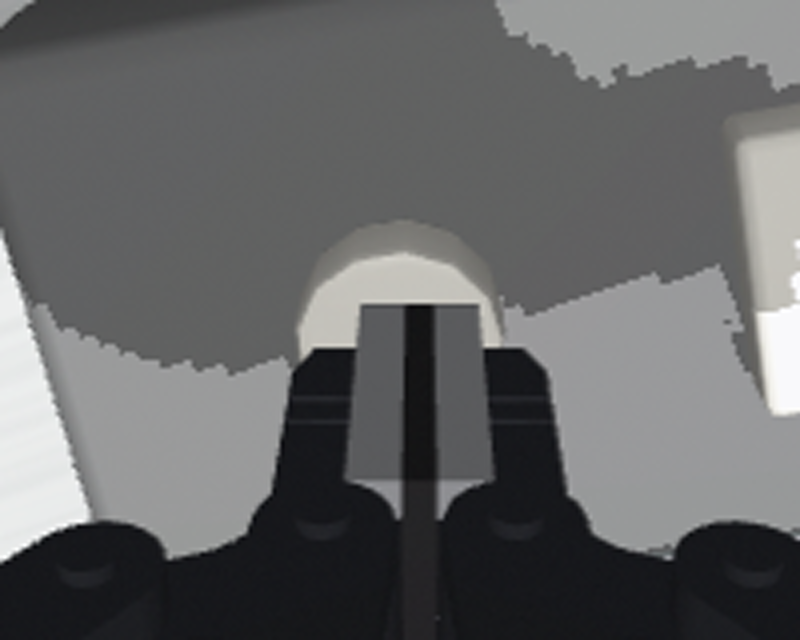

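Run:
```python
from h import *
s=get_state();c=calibration("wrist")
print(s['position'],w2pix(c,s['position']))
th=np.linspace(0,2*np.pi,73)
for z in (.035,.041,.046):
    P=np.array([w2pix(c,np.array([.474+.013*np.cos(t),.017+.013*np.sin(t),z])) for t in th]);i=P[:,1].argmin();print(z,P[i],P[:,0].min(),P[:,0].max())
R=np.array(s['tcp_rot'])
for dy in(-11,0):
  for dz in(0,-5,-10,-15): print(dy,dz,w2pix(c,s['position']+R@np.array([0,dy,dz])/1000))
im=grab_frame("side");cv2.imwrite("pics/s3.png",cv2.resize(im[220:300,290:370],None,fx=8,fy=8,interpolation=cv2.INTER_CUBIC))
```

```text
[0.47500269 0.01884312 0.03241879] [323.59225405 292.09962138]
0.035 [318.2907509  270.87330294] 294.3877236324794 344.6749540054586
0.041 [318.05125534 275.77511113] 293.37333598709466 345.30284583226467
0.046 [317.83909126 280.11752002] 292.4759937185963 345.85830230176794
-11 0 [323.58564617 272.77031951]
-11 -5 [323.56691706 276.74613082]
-11 -10 [323.54713823 280.94477833]
-11 -15 [323.52621888 285.38553645]
0 0 [323.59225405 292.09962138]
0 -5 [323.57407105 296.51351273]
0 -10 [323.55488958 301.16977882]
0 -15 [323.53462509 306.08894712]
```

View pics/s3.png

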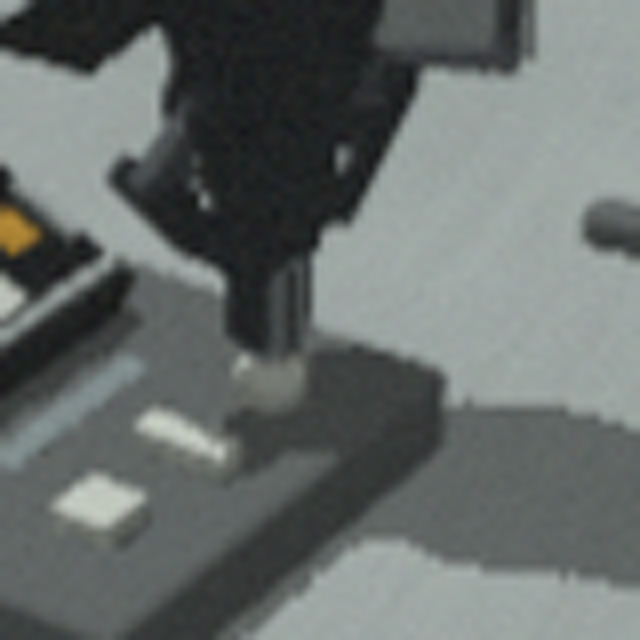

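The key still shows about 8 px of side wall, so it's up and the tips haven't reached it. I'll keep stepping down until there is force.

>>> arm_command --plan '[[[0, 0, 0, 0, 0, 1.5, 0], [0, 0, 0, 0, 0, 1.5, 0]]]'

```text
t: 4.35
position: [0.4752, 0.0188, 0.0294]
tcp_rot: [[0.383, 0.924, 0.005], [0.924, -0.383, -0.006], [-0.003, 0.007, -1.0]]
force: [0.6, -0.3, 0.3]
finger_gap: 0.002
```

>>> arm_command --plan '[[[0, 0, 0, 0, 0, 1.5, 0], [0, 0, 0, 0, 0, 1.5, 0]]]'

```text
t: 4.6
position: [0.4752, 0.0188, 0.0262]
tcp_rot: [[0.383, 0.924, 0.005], [0.924, -0.383, -0.006], [-0.003, 0.007, -1.0]]
force: [0.1, 0.5, -0.1]
finger_gap: -0.001
```

Run:
```python
from h import *
s=get_state();print(s)
im=grab_frame("wrist")
cv2.imwrite("pics/w4.png",cv2.resize(im[220:380,220:420],None,fx=4,fy=4,interpolation=cv2.INTER_CUBIC))
im=grab_frame("side");cv2.imwrite("pics/s4.png",cv2.resize(im[220:300,290:370],None,fx=7,fy=7,interpolation=cv2.INTER_CUBIC))
im=grab_frame("top");cv2.imwrite("pics/t4.png",cv2.resize(im[180:280,260:360],None,fx=6,fy=6,interpolation=cv2.INTER_CUBIC))
```

```text
{'t': 4.6, 'joints': array([-19.44402194,  27.42426101,  15.48577748, 123.82647114,
       -13.52207186,  30.01893358,  73.57729472]), 'qvel': array([ 0.54282263,  1.49364546, -0.73365929,  0.19568764, -0.68308242,
       -1.64749248,  0.59906611]), 'joint_efforts': array([-5.66988601e-02, -4.17511475e+01,  3.14266920e+00, -1.40747541e+01,
        2.88620323e-02,  8.72877601e-03, -1.16849283e-02]), 'position': array([0.47515426, 0.01883862, 0.0261863 ]), 'tcp_rot': array([[ 0.38307335,  0.92370201,  0.00542183],
       [ 0.92371294, -0.38304541, -0.00553356],
       [-0.00303455,  0.00712798, -0.99996999]]), 'force': array([ 0.06636366,  0.53463741, -0.06143008]), 'ft_torque': array([-0.01432347, -0.00749473,  0.03733729]), 'finger_gap': -0.0014504223268082428}
```

View pics/w4.png

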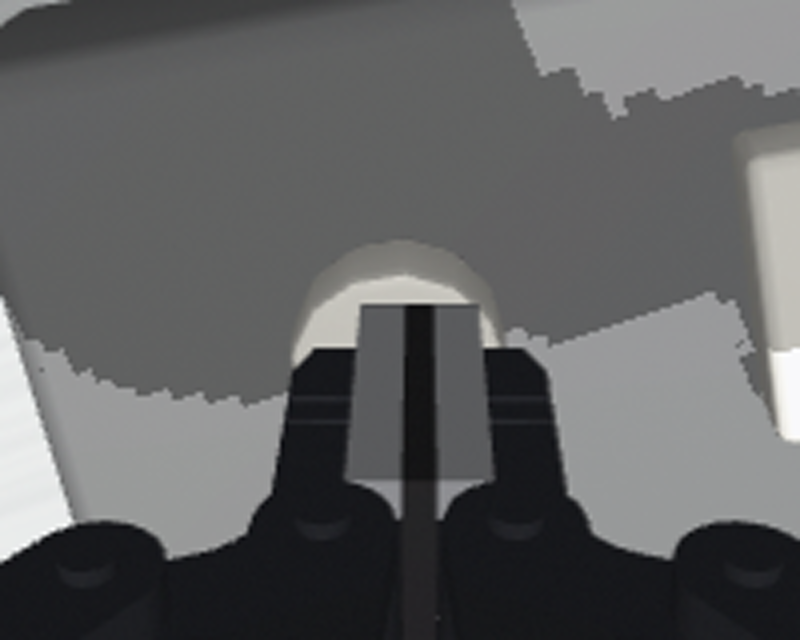

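View pics/s4.png

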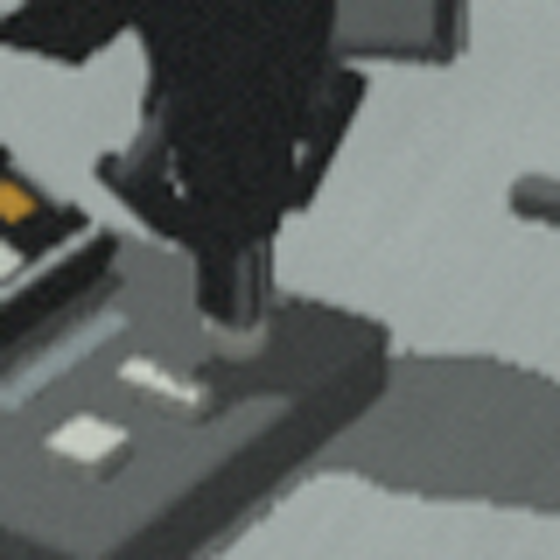

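View pics/t4.png

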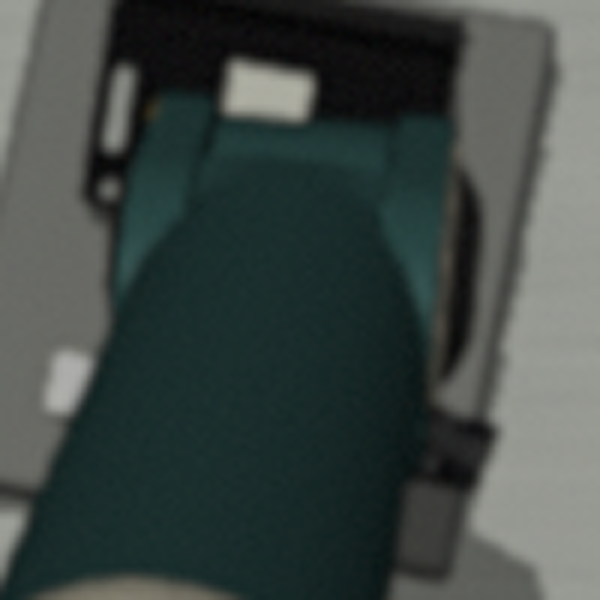

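Run:
```python
from h import *
c=calibration("side")
for z in (.026,.036,.046,.056,.066): print(z,w2pix(c,np.array([.475,.0188,z])))
for n,X in dict(round=(.474,.017,.046),bar=(.484,.066,.046),sq=(.4944,.1144,.046)).items(): print(n,w2pix(c,np.array(X)))
```

```text
0.026 [322.96676045 271.79876333]
0.036 [322.9546546  268.75629736]
0.046 [322.94246465 265.69269476]
0.056 [322.93018973 262.60773448]
0.066 [322.91782893 259.50119241]
round [323.52630128 265.4500934 ]
bar [313.11179173 273.49905269]
sq [302.10179194 281.82703267]
```

Measured in the side view, the tips are at about 46–48 mm even though the TCP reading is 26 mm. The real fingertips therefore sit about 20 mm behind the reported TCP, and I'll verify that by contact.

>>> arm_command --plan '[[[0, 0, 0, 0, 0, 1.5, 0], [0, 0, 0, 0, 0, 1, 0]]]'

```text
t: 5.0
position: [0.4752, 0.0188, 0.0237]
tcp_rot: [[0.383, 0.924, 0.005], [0.924, -0.383, -0.005], [-0.003, 0.007, -1.0]]
force: [-0.1, 0.6, 0.9]
finger_gap: -0.002
```

>>> arm_command --plan '[[[0, 0, 0, 0, 0, 1.5, 0], [0, 0, 0, 0, 0, 1, 0]]]'

```text
t: 5.25
position: [0.4752, 0.0188, 0.0213]
tcp_rot: [[0.383, 0.924, 0.005], [0.924, -0.383, -0.005], [-0.003, 0.007, -1.0]]
force: [-1.6, 0.0, 3.4]
finger_gap: 0.004
```

Contact came at a TCP reading of about 24 mm. I'll push on to the stop.

>>> arm_command --plan '[[[0, 0, 0, 0, 0, 1.5, 0], [0, 0, 0, 0, 0, 1, 0]]]'

```text
t: 5.5
position: [0.4752, 0.0189, 0.0192]
tcp_rot: [[0.383, 0.924, 0.005], [0.924, -0.383, -0.005], [-0.003, 0.007, -1.0]]
force: [-3.4, -0.9, 16.6]
finger_gap: -0.002
```

>>> arm_command --plan '[[[0, 0, 0, 0, 0, 1, 0], [0, 0, 0, 0, 0, 0.5, 0]]]'

```text
t: 5.75
position: [0.4752, 0.0189, 0.0194]
tcp_rot: [[0.383, 0.924, 0.005], [0.924, -0.383, -0.004], [-0.002, 0.006, -1.0]]
force: [-2.1, 0.6, 9.8]
finger_gap: -0.004
```

The round key is hard on its stop: 10–17 N at a reading of 19.3 mm, past the 4.2 N spring. Next I rise and move to the bar key.

>>> arm_command --plan '[[[0, 0, 0, 0, 0, -15, 0], [0, 0, 0, 0, 0, -10, 0], [0, 0, 0, 23, -5, 0, 0], [0, 0, 0, 22, -5, 0, 0], [0, 0, 0, 0, 0, 0, 0], [0, 0, 0, 0, 0, 3, 0]]]'

```text
t: 6.5
position: [0.4844, 0.0644, 0.0444]
tcp_rot: [[0.385, 0.923, 0.008], [0.923, -0.385, -0.004], [-0.001, 0.009, -1.0]]
force: [0.1, -0.3, -0.6]
finger_gap: -0.003
```

>>> arm_command --plan '[[[0, 0, 0, 1.5, -0.5, 8, 0], [0, 0, 0, 0, 0, 7, 0], [0, 0, 0, 0, 0, 2, 0], [0, 0, 0, 0, 0, 2, 0]]]'

```text
t: 7.0
position: [0.4839, 0.0636, 0.0235]
tcp_rot: [[0.388, 0.922, 0.006], [0.922, -0.388, -0.005], [-0.002, 0.008, -1.0]]
force: [-0.7, 0.9, 2.2]
finger_gap: 0.001
```

Run:
```python
from h import *
s=get_state();print(s['position'],s['force'])
im=grab_frame("wrist");cv2.imwrite("pics/w5.png",im)
```

```text
[0.48385067 0.06361438 0.02353077] [-0.70151291  0.92006787  2.16393465]
```

View pics/w5.png

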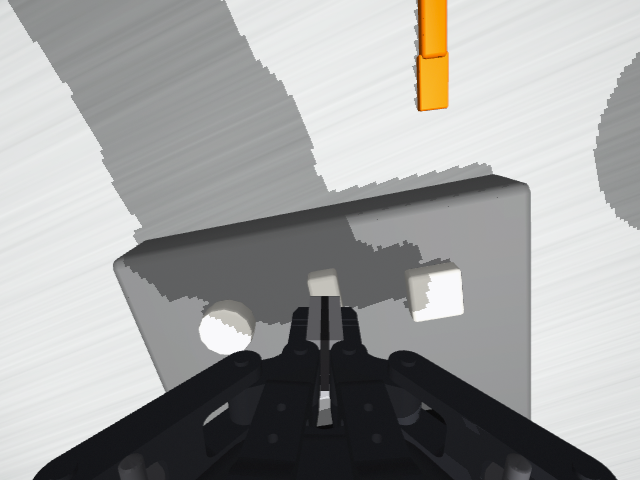

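The fingertips (324,297) sit on the bar key (323,280), in contact at 2 N. The round key has sprung back. I'll press further.

>>> arm_command --plan '[[[0, 0, 0, 0, 0, 1.5, 0], [0, 0, 0, 0, 0, 1.5, 0], [0, 0, 0, 0, 0, 1.5, 0], [0, 0, 0, 0, 0, 1, 0]]]'

```text
t: 7.55
position: [0.4839, 0.0637, 0.0192]
tcp_rot: [[0.388, 0.922, 0.006], [0.922, -0.388, -0.004], [-0.001, 0.007, -1.0]]
force: [-5.8, -1.2, 19.1]
finger_gap: -0.001
```

>>> arm_command --plan '[[[0, 0, 0, 0, 0, 1, 0], [0, 0, 0, 0, 0, 0.5, 0]]]'

```text
t: 7.8
position: [0.4838, 0.0637, 0.0194]
tcp_rot: [[0.388, 0.922, 0.006], [0.922, -0.388, -0.003], [-0.001, 0.006, -1.0]]
force: [-2.2, -0.4, 6.5]
finger_gap: -0.001
```

The bar key is on its stop (19 N at 19.2 mm). The square key is next.

>>> arm_command --plan '[[[0, 0, 0, 0, 0, -15, 0], [0, 0, 0, 0, 0, -10, 0], [0, 0, 0, 25, -5, 0, 0], [0, 0, 0, 24, -5, 0, 0], [0, 0, 0, 0, 0, 0, 0], [0, 0, 0, 0, 0, 8, 0], [0, 0, 0, 0, 0, 7, 0], [0, 0, 0, 0, 0, 2, 0]]]'

```text
t: 8.8
position: [0.4945, 0.1109, 0.0298]
tcp_rot: [[0.391, 0.92, 0.008], [0.92, -0.391, -0.004], [-0.0, 0.009, -1.0]]
force: [0.5, 0.8, 0.6]
finger_gap: -0.002
```

>>> arm_command --plan '[[[0, 0, 0, 3, -1.5, 3, 0], [0, 0, 0, 0, 0, 2, 0], [0, 0, 0, 0, 0, 1.5, 0], [0, 0, 0, 0, 0, 1.5, 0], [0, 0, 0, 0, 0, 1.5, 0]]]'

```text
t: 9.43
position: [0.4941, 0.1136, 0.0198]
tcp_rot: [[0.393, 0.92, 0.008], [0.92, -0.393, -0.004], [-0.001, 0.009, -1.0]]
force: [-0.6, -0.2, 3.5]
finger_gap: -0.002
```

>>> arm_command --plan '[[[0, 0, 0, 0, 0, 1.5, 0], [0, 0, 0, 0, 0, 1, 0]]]'

```text
t: 9.68
position: [0.4942, 0.1137, 0.0192]
tcp_rot: [[0.393, 0.92, 0.007], [0.92, -0.393, -0.003], [-0.0, 0.008, -1.0]]
force: [-4.7, -0.9, 17.0]
finger_gap: 0.005
```

The square key is on its stop (17 N at 19.2 mm). Before the grasp I'll find out whether the pose reading or the finger length causes the 21 mm offset, using the saved pictures.

Run:
```python
from h import *
for n,(x0,y0) in dict(w1=(240,230),w5=(190,250)).items():
    im=cv2.imread(f"pics/{n}.png");g=cv2.cvtColor(im,cv2.COLOR_BGR2GRAY)
    w=140 if n=="w1" else 285; h=70 if n=="w1" else 110
    k=5 if n=="w1" else 2.8
    cv2.imwrite(f"pics/{n}z.png",cv2.resize(im[y0:y0+h,x0:x0+w],None,fx=k,fy=k,interpolation=cv2.INTER_CUBIC))
```

```text
(no output)
```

View pics/w1z.png

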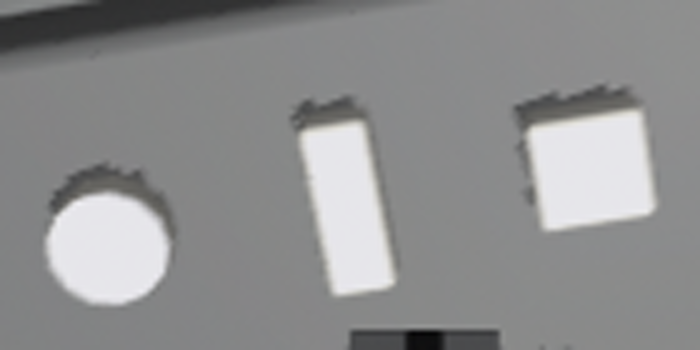

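View pics/w5z.png

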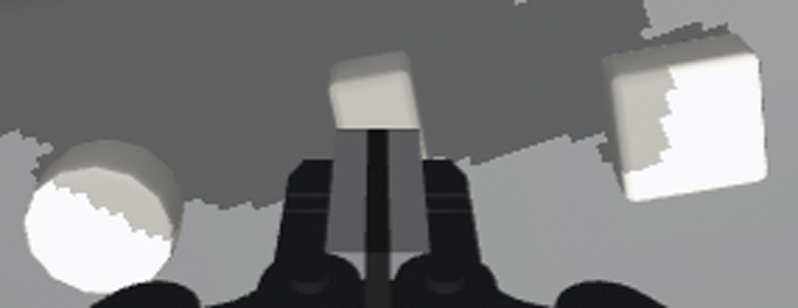

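Run:
```python
from h import *
s=get_state();c=calibration("wrist")
R=np.array(s['tcp_rot']);p=s['position']
# camera in tcp frame
Rc=np.array(c['R'])@R; tc=np.array(c['R'])@p+c['t']   # X_cam = Rc X_tcp + tc
print("cam in tcp",-Rc.T@tc*1000)
R5=np.array([[.388,.922,.006],[.922,-.388,-.005],[-.002,.008,-1]]);U,_,V=np.linalg.svd(R5);R5=U@V
for dz in(0,.01,.02):
    p5=np.array([.48385,.06361,.02353+dz]); c5=dict(c);c5['R']=Rc@R5.T;c5['t']=tc-Rc@R5.T@p5
    print(dz,[w2pix(c5,np.array(X)) for X in((.474,.017,.046),(.4944,.1144,.046))])
# pad geometry: tip edge row 296.3
```

```text
cam in tcp [   0.32833353  -82.08569189 -164.53757879]
0 [array([224.24652354, 330.9524132 ]), array([435.6684865 , 295.12372715])]
0.01 [array([229.74718067, 319.65837719]), array([429.40598499, 285.42939343])]
0.02 [array([234.67872047, 309.53286188]), array([423.81472576, 276.77414078])]
```

The pose reading is accurate: the wrist view reprojects to within 1.5 px with no z offset. So the shut fingertips really end about 21 mm behind the reported TCP, and I'll allow for that. Next I rise, turn and open.

>>> arm_command --plan '[[[0, 0, 0, 0, 0, -25, 0], [0, 0, 0, 0, 0, -40, 60], [0, 0, 10, 0, 0, -35, 100], [0, 0, 10, 0, 0, -35, 100], [0, 0, 10, 0, 0, -35, 100], [0, 0, 10, 0, 0, -30, 100], [0, 0, 10, 0, 0, 0, 100], [0, 0, 0, 0, 0, 0, 100]]]'

```text
t: 10.68
position: [0.4934, 0.1143, 0.2251]
tcp_rot: [[0.964, 0.264, 0.009], [0.264, -0.964, -0.001], [0.009, 0.004, -1.0]]
force: [-0.6, -0.1, -0.3]
finger_gap: 1.004
```

>>> arm_command --plan '[[[0, 0, 0, -7, 44, 0, 100], [0, 0, 0, -7, 44, 0, 100], [0, 0, 0, -7, 44, 0, 100], [0, 0, 0, -7, 44, 0, 100], [0, 0, 0, -7, 44, 0, 100], [0, 0, 0, -7, 44, 0, 100], [0, 0, 0, -7, 44, 0, 100], [0, 0, 0, -7, 44, 0, 100], [0, 0, 0, -7, 30, 0, 100], [0, 0, 0, 0, 0, 0, 100]]]'

```text
t: 11.92
position: [0.54, -0.2808, 0.2198]
tcp_rot: [[0.953, 0.305, 0.002], [0.305, -0.952, -0.003], [0.001, 0.003, -1.0]]
force: [0.1, 0.4, -0.6]
finger_gap: 0.999
```

Run:
```python
from h import *
s=get_state();c=calibration("wrist");im=grab_frame("wrist");cv2.imwrite("pics/w6.png",im);cv2.imwrite("pics/s6.png",grab_frame("side"))
print(s['position'],s['tcp_rot'],s['force'],w2pix(c,np.array([.548,-.3315,.145])),w2pix(c,np.array([.548,-.3315,.07])),w2pix(c,s['position']))
```

```text
[ 0.53997392 -0.28080652  0.21983236] [[ 0.9525024   0.30452154  0.0024113 ]
 [ 0.30452769 -0.95249929 -0.00282457]
 [ 0.00143662  0.00342471 -0.9999931 ]] [ 0.14078467  0.4341396  -0.63647842] [313.96761554 307.5252269 ] [316.07828178 269.55018829] [323.99984378 292.46312092]
```

View pics/w6.png

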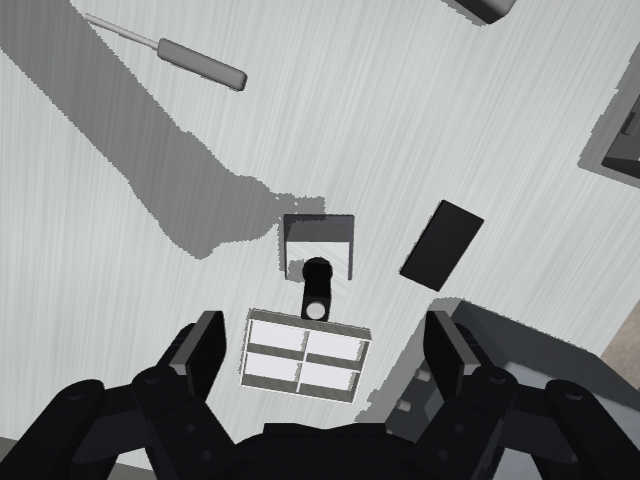

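View pics/s6.png

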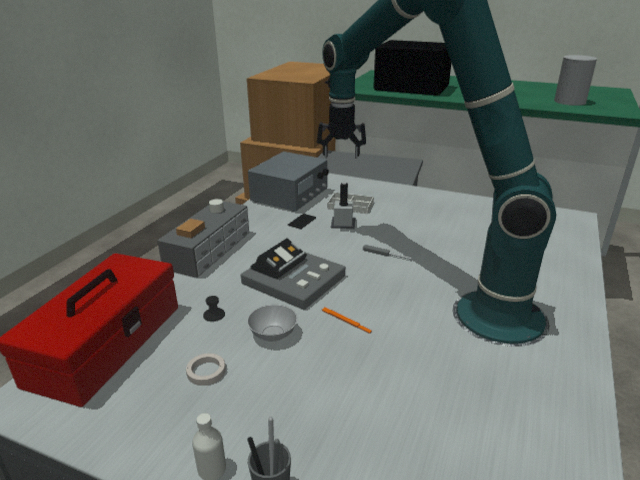

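The wrist view shows the probe's back end at (316,311), with the stand edges parallel to the image, so the yaw of 17.7° fits. From pixel scale the open tips are about 32 mm behind the TCP, which agrees with the contact result plus the 13 mm swing. I'll zoom in for the probe centre.

Run:
```python
import cv2
im=cv2.imread("pics/w6.png")
cv2.imwrite("pics/w6z.png",cv2.resize(im[205:330,270:365],None,fx=6,fy=6,interpolation=cv2.INTER_CUBIC)[:600] if 0 else cv2.resize(im[235:330,270:365],None,fx=6,fy=6,interpolation=cv2.INTER_CUBIC))
```

```text
(no output)
```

View pics/w6z.png

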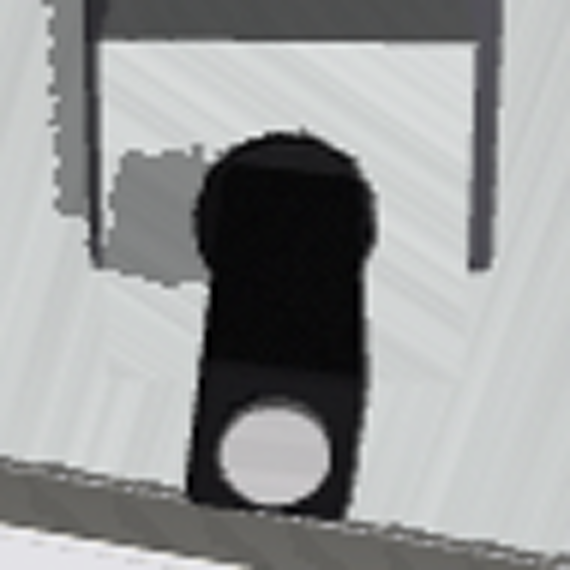

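Run:
```python
from h import *
c=calibration("wrist")
b=lambda u,v,z:pix2w(c,crop(u,v,6,270,235),z)
print("back",b(273,453,.145))
q=[b(u,v,.145) for u,v in((205,362),(360,372),(345,518),(187,502))]
print(np.mean(q,0))
for i in range(4):
    d=q[(i+1)%4]-q[i];print(np.linalg.norm(d),np.degrees(np.arctan2(d[1],d[0])))
a=[b(u,v,.07) for u,v in((100,42),(475,40))];d=a[1]-a[0];print(a,np.linalg.norm(d),np.degrees(np.arctan2(d[1],d[0])))
s=get_state();p=s['position'];R=np.array(s['tcp_rot'])
for t in (b(273,453,.145),): print((R.T@(t-p))*1000)
```

```text
back [ 0.55031395 -0.32965673  0.145     ]
[ 0.54987257 -0.3277153   0.145     ]
0.019812578535645102 13.768634753836384
0.021350200018052063 -77.08577978413413
0.02077277722719185 -168.72356879444018
0.020483278076104654 100.24496435826465
[array([ 0.51313272, -0.30885973,  0.07      ]), array([ 0.56967917, -0.29025671,  0.07      ])] 0.059527920805821206 18.210504025883264
[-7.03344105 52.56376013 74.75508875]
```

Handle yaw measures about 12°, so it needs a 5.5° turn. The probe centre is (0.550,-0.329), consistent with the stand centre of (0.551,-0.328), so the probe is upright.

>>> arm_command --plan '[[[0, 0, 0, -7, 26, 0, 100], [0, 0, 0, 0, 26, 0, 100], [0, 0, 5.5, 0, 0, 0, 100], [0, 0, 0, 0, 0, 0, 100]]]'

```text
t: 12.52
position: [0.5526, -0.3216, 0.2182]
tcp_rot: [[0.973, 0.229, 0.002], [0.229, -0.973, 0.005], [0.003, -0.005, -1.0]]
force: [0.8, -0.3, 0.1]
finger_gap: 0.998
```

>>> arm_command --plan '[[[0, 0, 1, -4, 7, 15, 100], [0, 0, 0, 0, 0, 25, 100], [0, 0, 0, 0, 0, 20, 100], [0, 0, 0, 0, 0, 0, 100]]]'

```text
t: 13.02
position: [0.5503, -0.3261, 0.1538]
tcp_rot: [[0.976, 0.219, 0.001], [0.219, -0.976, 0.008], [0.002, -0.008, -1.0]]
force: [0.2, -0.6, 0.7]
finger_gap: 1.001
```

Run:
```python
from h import *
s=get_state();c=calibration("wrist");im=grab_frame("wrist");cv2.imwrite("pics/w7.png",im)
print(s['position'],s['tcp_rot'],w2pix(c,np.array([.5503,-.329,.145])))
im=grab_frame("side");cv2.imwrite("pics/s7.png",cv2.resize(im[90:240,280:400],None,fx=4,fy=4,interpolation=cv2.INTER_CUBIC))
```

```text
[ 0.55032385 -0.32605282  0.15380685] [[ 9.75729314e-01  2.18979430e-01  5.60755921e-04]
 [ 2.18968441e-01 -9.75700431e-01  7.84155064e-03]
 [ 2.26426808e-03 -7.52844298e-03 -9.99969097e-01]] [322.81982739 290.1413323 ]
```

View pics/w7.png

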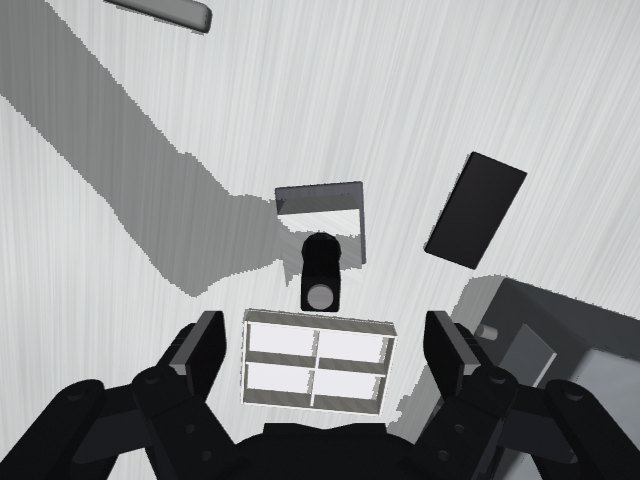

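View pics/s7.png

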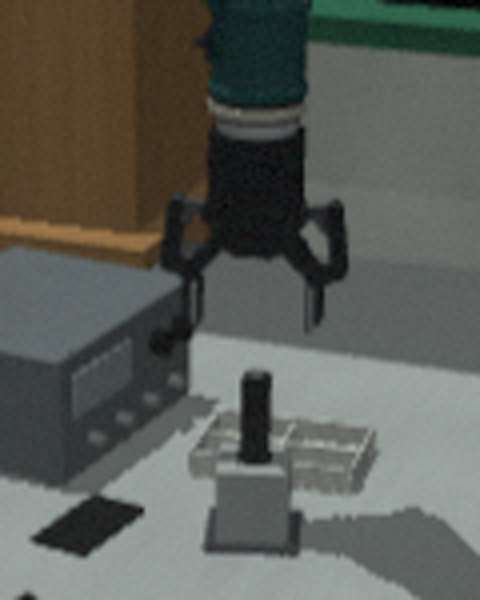

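The handle is now aligned, with its back end at (320,297) and a small residual of 2–5 mm. I'll correct that and the 0.45° tilt, then descend around the handle.

>>> arm_command --plan '[[[-0.5, 0, 0, -2.5, 4.5, 0, 100], [0, 0, 0, 0, 0, 15, 100], [0, 0, 0, 0, 0, 15, 100], [0, 0, 0, 0, 0, 0, 100]]]'

```text
t: 13.62
position: [0.5509, -0.333, 0.1254]
tcp_rot: [[0.976, 0.219, 0.008], [0.219, -0.976, -0.004], [0.007, 0.006, -1.0]]
force: [-0.7, -0.2, -0.8]
finger_gap: 1.002
```

Run:
```python
from h import *
s=get_state();c=calibration("wrist");im=grab_frame("wrist");cv2.imwrite("pics/w8.png",im)
print(s['position'],s['tcp_rot'],s['force'],w2pix(c,np.array([.549,-.331,.145])))
```

```text
[ 0.55088168 -0.33298699  0.12537619] [[ 0.97570415  0.21893405  0.00832386]
 [ 0.21897258 -0.97572269 -0.00402909]
 [ 0.00723967  0.0057539  -0.99995724]] [-0.65359744 -0.20403475 -0.79884275] [321.29657506 307.12754612]
```

View pics/w8.png

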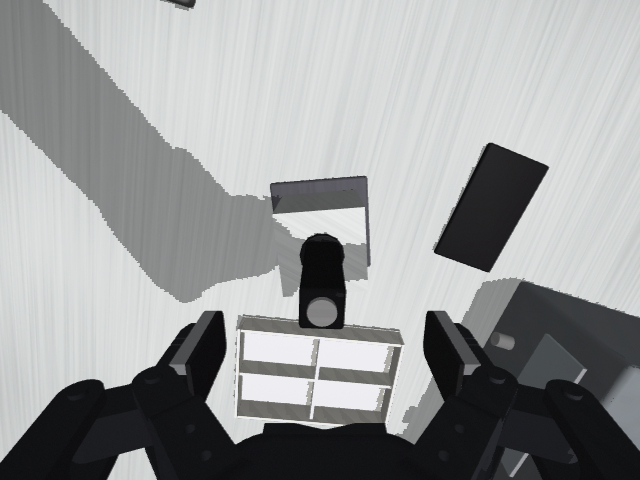

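The handle's end is at (322,311), centred between the jaws within about 2 mm. I'll finish the descent.

>>> arm_command --plan '[[[0.2, -0.5, 0, -1.5, 0, 12, 100], [0, 0, 0, 0, 0, 15, 100], [0, 0, 0, 0, 0, 15, 100], [0, 0, 0, 0, 0, 8, 100], [0, 0, 0, 0, 0, 0, 100]]]'

```text
t: 14.3
position: [0.5497, -0.3337, 0.072]
tcp_rot: [[0.976, 0.219, -0.001], [0.219, -0.976, -0.003], [-0.002, 0.002, -1.0]]
force: [-0.2, 0.3, 0.2]
finger_gap: 1.002
```

Run:
```python
from h import *
s=get_state();c=calibration("wrist");im=grab_frame("wrist");cv2.imwrite("pics/w9.png",im)
print(s['position'],s['tcp_rot'],s['force'],w2pix(c,np.array([.5493,-.333,.145])))
im=grab_frame("side");cv2.imwrite("pics/s9.png",cv2.resize(im[90:240,280:400],None,fx=4,fy=4,interpolation=cv2.INTER_CUBIC))
```

```text
[ 0.54967486 -0.33368578  0.07195562] [[ 0.9757019   0.2190974  -0.00145873]
 [ 0.21909296 -0.9757002  -0.0027187 ]
 [-0.00201894  0.00233304 -0.99999524]] [-0.18714819  0.30109334  0.21182523] [322.56665444 392.59887466]
```

View pics/w9.png

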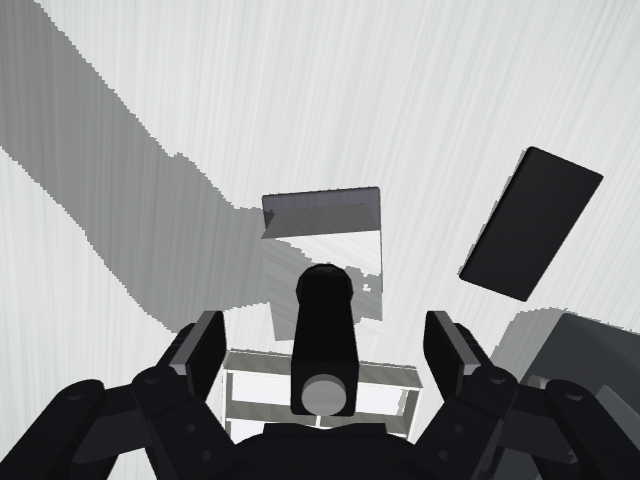

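View pics/s9.png

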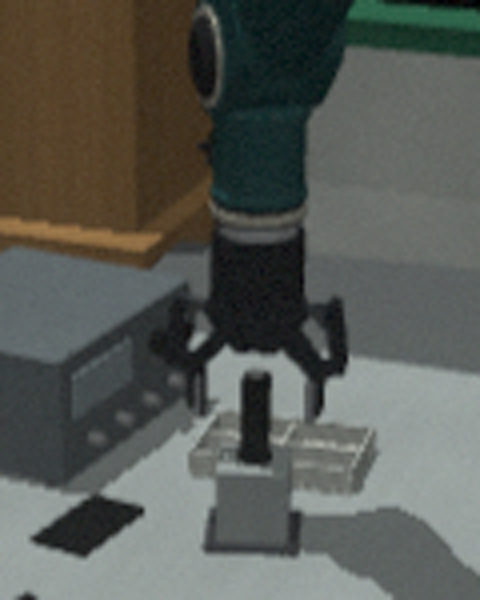

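The jaws straddle the handle, with about 20 mm clearance between the gripper body and the handle top and the tips above the collar. Closing.

>>> arm_command --plan '[[[0, 0, 0, 0, 0, 0, 30], [0, 0, 0, 0, 0, 0, 15], [0, 0, 0, 0, 0, 0, 0], [0, 0, 0, 0, 0, 0, 0], [0, 0, 0, 0, 0, 0, 0], [0, 0, 0, 0, 0, 0, 0]]]' --force 50

```text
t: 15.15
position: [0.5511, -0.3345, 0.0745]
tcp_rot: [[0.976, 0.219, 0.003], [0.219, -0.976, -0.004], [0.002, 0.005, -1.0]]
force: [-0.6, -0.3, -0.2]
finger_gap: 0.248
```

Run:
```python
from h import *
s=get_state();im=grab_frame("wrist");cv2.imwrite("pics/w10.png",im)
print(s['position'],s['tcp_rot'],s['force'],s['finger_gap'])
s=get_state();print(s['position'],s['force'],s['finger_gap'])
```

```text
[ 0.55113293 -0.33449402  0.07453441] [[ 0.97565576  0.21929223  0.00259781]
 [ 0.21930212 -0.97564673 -0.00447622]
 [ 0.00155294  0.00493695 -0.99998661]] [-0.63842154 -0.25979875 -0.20823955] 0.24791078010547396
[ 0.55113316 -0.33448448  0.07453131] [ 0.33793761 -0.66465977 -0.92923103] 0.24956949615903995
```

View pics/w10.png

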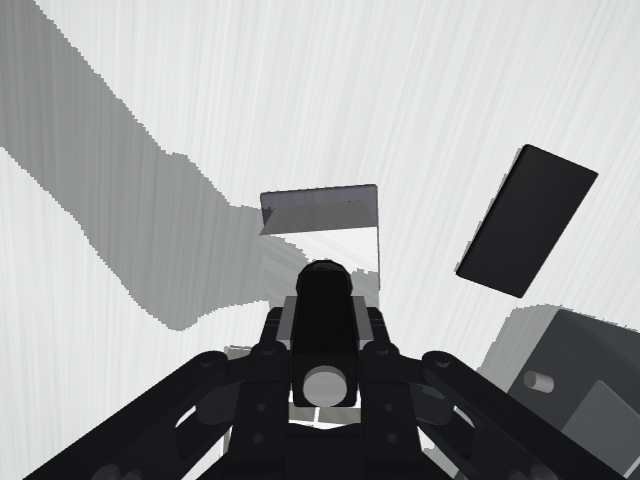

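The handle is gripped: a gap of 0.248 is 21 mm, as expected for 22 mm. I'll lift straight up.

>>> arm_command --plan '[[[0, 0, 0, 0, 0, -8, 0], [0, 0, 0, 0, 0, -15, 0], [0, 0, 0, 0, 0, -20, 0], [0, 0, 0, 0, 0, -25, 0], [0, 0, 0, 0, 0, -25, 0], [0, 0, 0, 0, 0, -20, 0], [0, 0, 0, 0, 0, 0, 0]]]'

```text
t: 16.08
position: [0.5515, -0.3349, 0.1979]
tcp_rot: [[0.976, 0.219, 0.007], [0.219, -0.976, -0.006], [0.005, 0.008, -1.0]]
force: [0.3, 0.3, -1.1]
finger_gap: 0.251
```

Run:
```python
from h import *
fs=[]
s=get_state();im=grab_frame("wrist");cv2.imwrite("pics/w11.png",im);fs.append(s['force'])
print(s['position'],s['tcp_rot'],s['finger_gap'])
im=grab_frame("side");cv2.imwrite("pics/s11.png",cv2.resize(im[60:240,280:400],None,fx=3.3,fy=3.3,interpolation=cv2.INTER_CUBIC))
fs.append(get_state()['force']);print(fs)
```

```text
[ 0.5514677  -0.33490687  0.19788833] [[ 0.97580438  0.21853652  0.00690005]
 [ 0.21857909 -0.97579974 -0.00616811]
 [ 0.00538511  0.00752708 -0.99995717]] 0.25080876859853135
[array([ 0.34251286,  0.28366061, -1.1443677 ]), array([-0.19402477, -0.03724262, -1.4415893 ])]
```

View pics/w11.png

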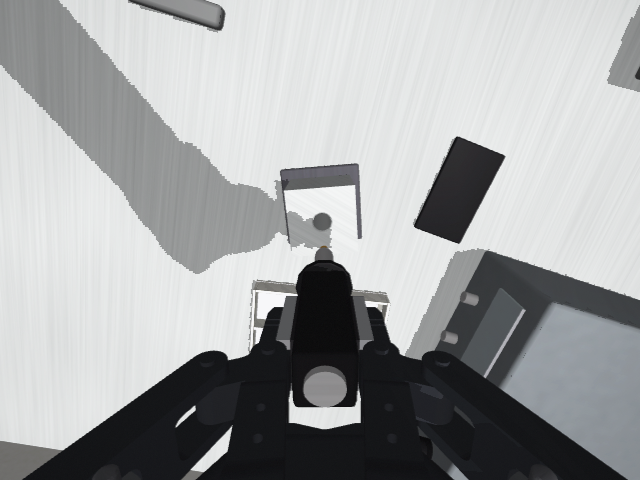

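View pics/s11.png

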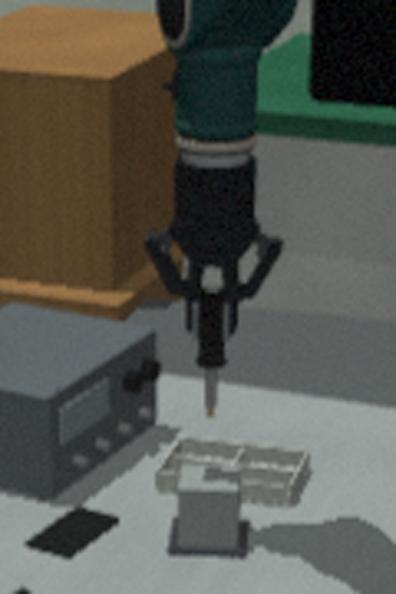

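The probe is out of the stand, with the brass tip visible at (323,247) in the wrist view. I'll zoom in to get the tip's position in the tool frame.

Run:
```python
import cv2
im=cv2.imread("pics/w11.png")
cv2.imwrite("pics/w11z.png",cv2.resize(im[235:415,280:370],None,fx=8,fy=8,interpolation=cv2.INTER_CUBIC)[:320])
cv2.imwrite("pics/w11y.png",cv2.resize(im[335:415,280:370],None,fx=7,fy=7,interpolation=cv2.INTER_CUBIC))
```

```text
(no output)
```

View pics/w11z.png

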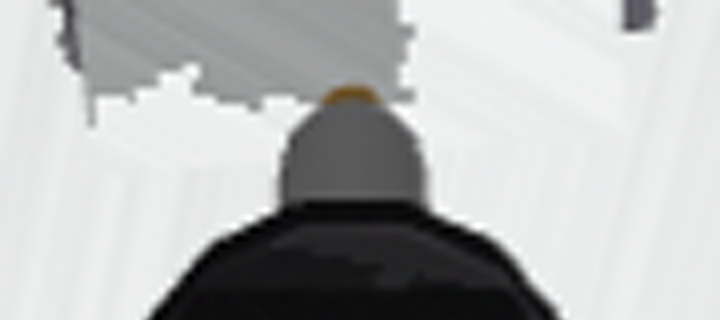

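View pics/w11y.png

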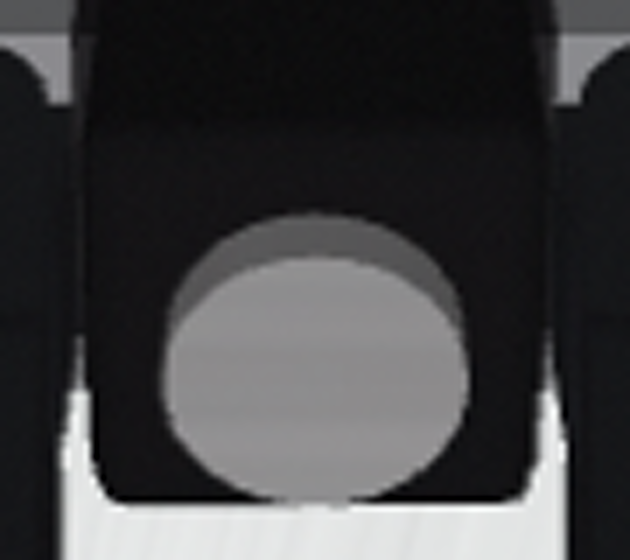

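```bash
cat > fit.py <<'E'
from h import *
from scipy.optimize import least_squares
s=get_state();c=calibration("wrist")
R=np.array(s['tcp_rot']);p=s['position']
Rc=np.array(c['R'])@R; tc=np.array(c['R'])@p+c['t']
f=240/np.tan(np.radians(c['fovy'])/2)
def pr(x,y,z):
    q=Rc@(np.array([x,y,z])/1000)+tc
    return np.array([c['cx']+f*q[0]/q[2],c['cy']+f*q[1]/q[2],q[2]*1000])
def model(v):
    dy,b,tl=v   # tl tilt about tool x: dy changes with z (rad)
    P=lambda x,y,z:pr(x,dy+y+tl*(z-35),b+z)
    sph=P(0,0,129)
    return np.array([P(0,-11,0)[1],P(0,11,0)[1],P(11,-11,0)[0]-P(-11,-11,0)[0],P(11,11,0)[0]-P(-11,11,0)[0],
      sph[1]-f*3/sph[2], P(0,-6,120)[1], P(0,-15,75)[1], 2*6*f/P(0,0,115)[2]])
obs=np.array([353.5,406.8,66.8,64.5,245.4,247.0,260.0,18.5])
w=np.array([1,1,.7,.7,1,1,1,.7])
for free in (0,1):
    g=(lambda v:w*(model([v[0],v[1],v[2]*free])-obs))
    r=least_squares(g,[0,-75,0]);v=r.x
    print(v[:2],np.degrees(v[2])*free,np.round(model([v[0],v[1],v[2]*free])-obs,1),"tip",v[0]+free*v[2]*97,v[1]+132)
print(pr(0,0,57),pr(0,0,-75))
E
python3 fit.py
```

```text
[ -1.35122954 -68.50537588] 0.0 [-0.2  0.3  0.6 -1.   1.2  0.1 -1.1 -0. ] tip -1.3512295379857482 63.49462411779507
[ -0.96187119 -67.9267353 ] -0.2410415212604039 [ 0.1  0.2  0.2 -1.4  1.  -0.2 -1.1 -0.1] tip -1.369947102260121 64.07326469654728
[324.16092165 254.61820891 236.26023242] [323.62251933 398.53161866 111.13288642]
```

The fit shows the probe parallel to the tool axis within 0.25°, with the tip at (0, -1.4, +63) mm in the tool frame. I'll compute the hover pose 50 mm off the pad.

```bash
cat > goal.py <<'E'
from h import *
from scipy.spatial.transform import Rotation as Ro
np.set_printoptions(precision=4,suppress=True)
YAW=-11.7; 
def Rt():
    y=np.radians(YAW);xt=np.array([np.cos(y),np.sin(y),0]);Z=np.array([0,0,1.]);yt=np.cross(Z,xt)
    a=np.radians(25);x=np.cos(a)*xt+np.sin(a)*Z;z=np.sin(a)*xt-np.cos(a)*Z
    return np.column_stack([x,-yt,z])
def go(P,off,tip=(0,-1.35,63.)):
    "tip at P + off mm out along normal"
    s=get_state();R=np.array(s['tcp_rot']);p=s['position'];T=Rt()
    goal=np.array(P)-T[:,2]*off/1000-T@np.array(tip)/1000
    rv=Ro.from_matrix(R.T@T).as_rotvec(degrees=True)
    print("t",s['t'],"pos",p,"goal",goal,"turn",rv,"shift",R.T@(goal-p)*1000,"F",s['force'],"Faxial",s['force']@T[:,2])
    tipw=p+R@np.array(tip)/1000;print("tip now in pad frame (x,y,out) mm",T.T@(tipw-P)*1000*np.array([1,-1,-1]),"joints",s['joints'])
E
python3 -c "
from goal import *
go((.5896,.0789,.076),50)"
```

```text
t 16.175 pos [ 0.5505 -0.334   0.1955] goal [0.5426 0.0873 0.1784] turn [-5.0536 24.4208 23.991 ] shift [  84.3392 -412.8894   15.2377] F [-0.194  -0.0372 -1.4416] Faxial 1.2294206467554003
tip now in pad frame (x,y,out) mm [  64.7958 -411.2599   32.1642] joints [ -0.356   30.7162  40.2352  95.8452 -21.994   61.2888  59.1769]
```

>>> arm_command --plan '[[[0, 0, 0, 9, -30, -10, 0], [0, 0, 0, 9, -45, -5, 0], [0, 0, 0, 9, -45, 0, 0], [0, 0, 0, 9, -45, 0, 0], [0, 0, 0, 9, -45, 0, 0], [0, 0, 0, 9, -45, 0, 0], [0, 0, 0, 9, -45, 0, 0], [0, 0, 0, 9, -40, 0, 0], [0, 0, 0, 5, -25, 0, 0], [0, 0, 0, 0, 0, 0, 0]]]'

```text
t: 17.42
position: [0.5379, 0.0521, 0.1967]
tcp_rot: [[0.976, 0.219, -0.019], [0.218, -0.976, -0.007], [-0.02, 0.002, -1.0]]
force: [-0.5, -1.1, -0.3]
finger_gap: 0.249
```

```bash
python3 -c "
from goal import *
go((.5896,.0789,.076),50)
cv2.imwrite('pics/w12.png',grab_frame('wrist'))"
```

```text
t 17.425 pos [0.5379 0.0521 0.1967] goal [0.5426 0.0873 0.1784] turn [-4.9357 25.7161 24.029 ] shift [ 12.59   -33.2893  17.9445] F [-0.5135 -1.0933 -0.3275] Faxial 0.17804540023644158
tip now in pad frame (x,y,out) mm [-18.0738 -36.1074  72.0868] joints [-40.2153  19.9402  38.4277 109.1426 -14.2629  56.9471  17.2506]
```

View pics/w12.png

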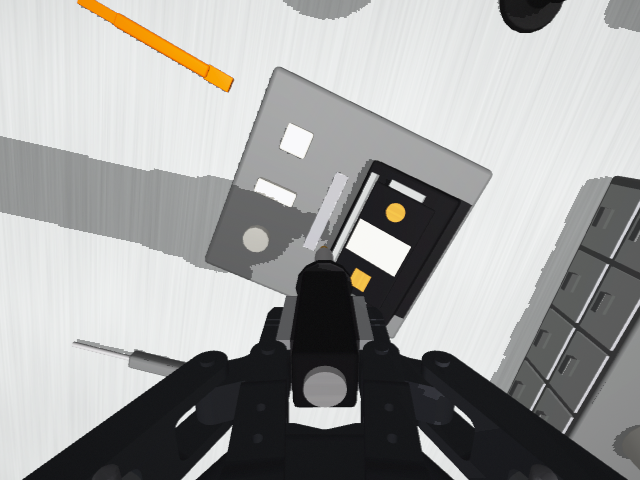

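The pad is at (396,212) with the tip approaching. Next I turn to the face normal in free air.

>>> arm_command --plan '[[[-1.2, 6.4, 6, 3, -8, 0, 0], [-1.2, 6.4, 6, 0, -8, 0, 0], [-1.2, 6.4, 6, 0, -8, 0, 0], [-1.2, 6.4, 6, 0, -6, 0, 0], [0, 0, 0, 0, 0, 0, 0]]]'

```text
t: 18.1
position: [0.5381, 0.0689, 0.1936]
tcp_rot: [[0.894, -0.208, 0.396], [-0.186, -0.978, -0.094], [0.407, 0.011, -0.913]]
force: [-0.8, 0.4, -0.4]
finger_gap: 0.246
```

```bash
python3 -c "
from goal import *
go((.5896,.0789,.076),50)
c=calibration('wrist');print(w2pix(c,np.array([.5896,.0789,.076])),w2pix(c,np.array([.5761,.0123,.076])))
cv2.imwrite('pics/w13.png',grab_frame('wrist'))
im=grab_frame('side');cv2.imwrite('pics/s13.png',cv2.resize(im[160:310,220:370],None,fx=4,fy=4,interpolation=cv2.INTER_CUBIC))"
```

```text
t 18.1 pos [0.5381 0.0689 0.1936] goal [0.5426 0.0873 0.1784] turn [ 0.6944  0.9603 -0.0276] shift [ -5.6357 -19.0025  13.9419] F [-0.7968  0.3736 -0.4373] Faxial 0.03454565886976135
tip now in pad frame (x,y,out) mm [  4.8058 -19.5988  64.0719] joints [-66.7612   9.3231  53.6885 127.704    8.4071  25.6168 -33.6438]
[320.0196 202.0524] [320.643  275.0026]
```

View pics/w13.png

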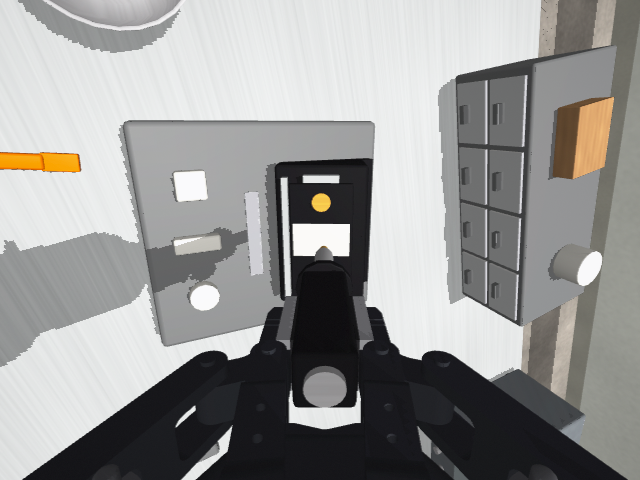

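View pics/s13.png

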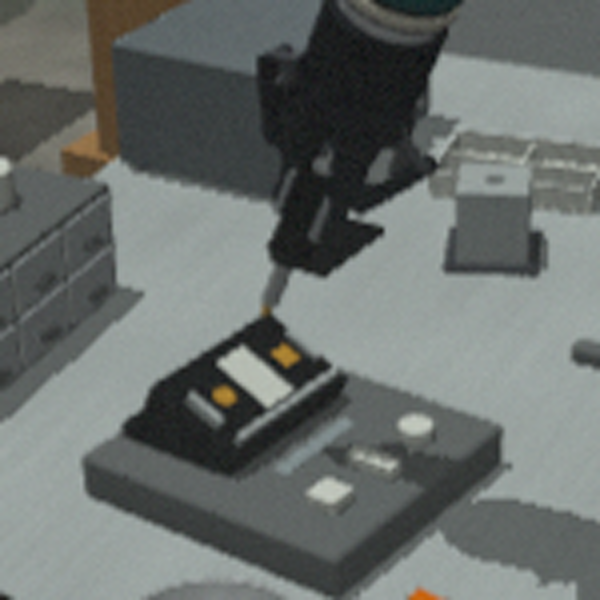

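The pad appears at (321,202.5) against a predicted (320,202), so the pad position is confirmed within 1 mm. Next I line up over it and go in to about 15 mm out.

>>> arm_command --plan '[[[0.7, 1, 0, -5, -10, 0, 0], [0, 0, 0, 0, -9, 10, 0], [0, 0, 0, 0, 0, 14, 0], [0, 0, 0, 0, 0, 14, 0], [0, 0, 0, 0, 0, 0, 0]]]'

```text
t: 18.82
position: [0.5627, 0.0753, 0.1602]
tcp_rot: [[0.884, -0.213, 0.416], [-0.192, -0.977, -0.092], [0.426, 0.002, -0.905]]
force: [0.3, -0.0, -0.3]
finger_gap: 0.247
```

```bash
python3 -c "
from goal import *
go((.5896,.0789,.076),15)
c=calibration('wrist');print(w2pix(c,np.array([.5896,.0789,.076])))
im=grab_frame('wrist');cv2.imwrite('pics/w14.png',cv2.resize(im[170:300,250:400],None,fx=5,fy=4.6,interpolation=cv2.INTER_CUBIC) if 0 else cv2.resize(im[180:300,250:400],None,fx=5,fy=5,interpolation=cv2.INTER_CUBIC))
im=grab_frame('side');cv2.imwrite('pics/s14.png',cv2.resize(im[200:300,240:340],None,fx=6,fy=6,interpolation=cv2.INTER_CUBIC))"
```

```text
t 18.825 pos [0.5627 0.0753 0.1602] goal [0.557  0.0843 0.1467] turn [ 0.3421 -0.2226 -0.4986] shift [-12.4827  -7.5575   9.0292] F [ 0.2834 -0.0252 -0.2919] Faxial 0.3839768221389613
tip now in pad frame (x,y,out) mm [12.6363 -7.9888 24.1164] joints [-58.5178  15.9033  46.4566 126.9725   0.2304  19.3382 -27.9506]
[307.3282 229.1087]
```

View pics/w14.png

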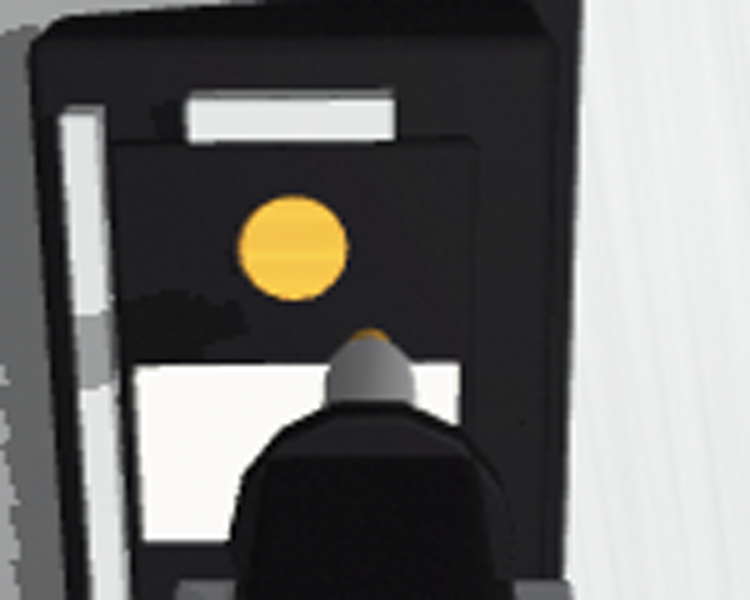

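View pics/s14.png

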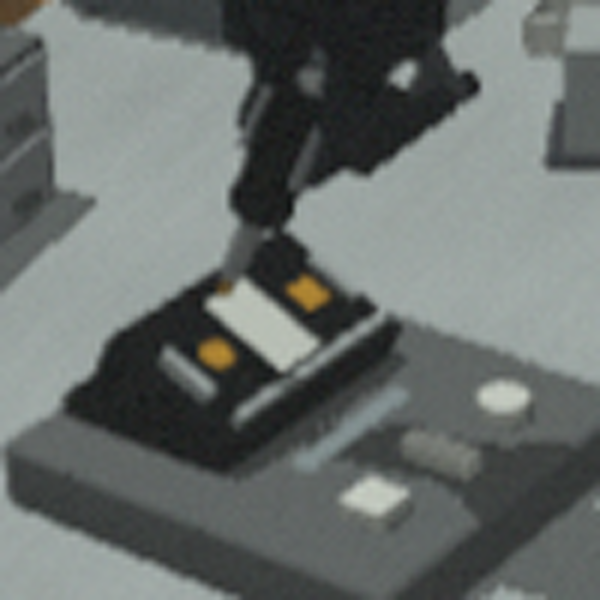

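The pad is at (308.5,229.5), still within about 1 mm of prediction. The tip is about 12 mm off in x and 8 mm in y. I'll correct that sideways before going in.

>>> arm_command --plan '[[[0.3, -0.2, -0.5, -6, -4, 0, 0], [0, 0, 0, -5.5, -3.5, 0, 0], [0, 0, 0, 0, 0, 0, 0]]]'

```text
t: 19.3
position: [0.5538, 0.0861, 0.1569]
tcp_rot: [[0.887, -0.202, 0.416], [-0.184, -0.979, -0.084], [0.424, -0.002, -0.906]]
force: [-0.2, -0.2, -1.0]
finger_gap: 0.251
```

```bash
python3 -c "
from goal import *
go((.5902,.0788,.0763),10)
"
```

```text
t 19.3 pos [0.5538 0.0861 0.1569] goal [0.5597 0.0837 0.1425] turn [-0.1415 -0.1011 -0.0044] shift [-0.4389  1.122  15.6962] F [-0.2027 -0.2116 -0.9825] Faxial 0.8246813484747748
tip now in pad frame (x,y,out) mm [ 0.5226  1.2388 25.7033] joints [-60.4076  15.6176  46.9161 127.9351   0.6843  18.8291 -29.1004]
```

>>> arm_command --plan '[[[0, 0, 0, 0, 1, 5, 0], [0, 0, 0, 0, 0, 5, 0], [0, 0, 0, 0, 0, 0, 0]]]'

```text
t: 19.68
position: [0.558, 0.085, 0.1474]
tcp_rot: [[0.887, -0.2, 0.416], [-0.182, -0.98, -0.083], [0.424, -0.003, -0.905]]
force: [-0.3, 0.3, -0.4]
finger_gap: 0.249
```

```bash
python3 -c "
from goal import *
go((.5902,.0788,.0763),5)
im=grab_frame('wrist');cv2.imwrite('pics/w15.png',cv2.resize(im[180:300,250:400],None,fx=5,fy=5,interpolation=cv2.INTER_CUBIC))
im=grab_frame('side');cv2.imwrite('pics/s15.png',cv2.resize(im[220:300,240:320],None,fx=7.5,fy=7.5,interpolation=cv2.INTER_CUBIC))"
```

```text
t 19.675 pos [0.558  0.085  0.1474] goal [0.5618 0.0833 0.1379] turn [-0.2007 -0.1129  0.0728] shift [-0.302   0.9549 10.2652] F [-0.2718  0.3479 -0.3736] Faxial 0.19633992259912628
tip now in pad frame (x,y,out) mm [ 0.4029  1.1401 15.2743] joints [-57.8501  16.9336  44.6544 127.8202  -1.0034  17.4755 -27.5056]
```

View pics/w15.png

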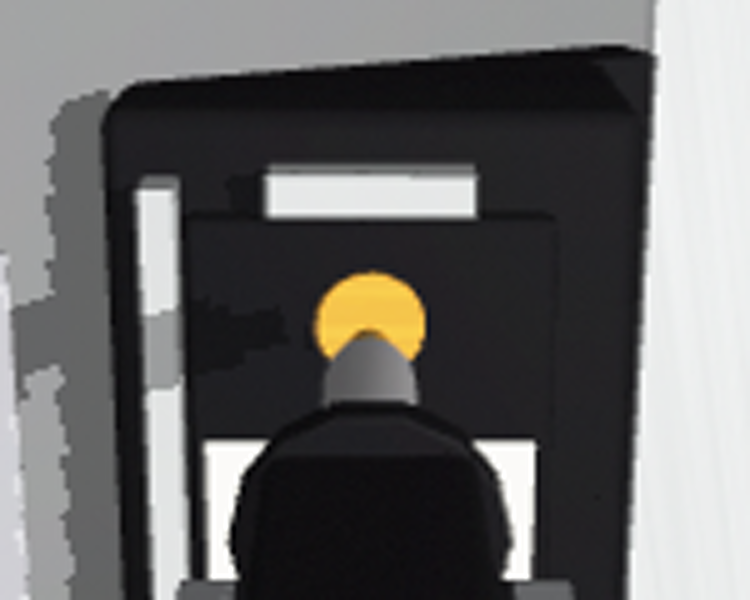

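View pics/s15.png

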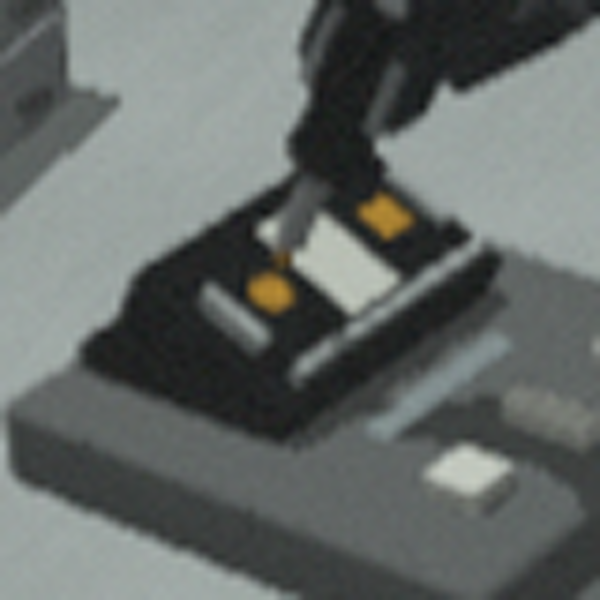

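```bash
python3 -c "
from goal import *
s=get_state();c=calibration('wrist');R=np.array(s['tcp_rot']);p=s['position']
P=np.array((.5902,.0788,.0763))
print('pad',w2pix(c,P),'obs',crop(370,325,5,250,180))
for tip in((0,-1.35,60),(0,-1.35,63),(0,-1.35,65),(0,0,63)): print(tip,w2pix(c,p+R@np.array(tip)/1000), 'nose centre',w2pix(c,p+R@(np.array(tip)-[0,0,3])/1000))
print('brass extreme obs',crop(369,330,5,250,180))
# where would pad appear if we advanced by d
for d in (10,12.5,15.3): 
    print(d, w2pix(c,P-R[:,2]*d/1000))
"
```

```text
pad [323.4413 244.3254] obs (323.6, 244.6)
(0, -1.35, 60) [324.2537 251.3312] nose centre [324.248 252.834]
(0, -1.35, 63) [324.2592 249.8637] nose centre [324.2537 251.3312]
(0, -1.35, 65) [324.2628 248.9044] nose centre [324.2574 250.349 ]
(0, 0, 63) [324.259  251.6901] nose centre [324.2535 253.1766]
brass extreme obs (323.4, 245.6)
10 [323.3922 248.8377]
12.5 [323.3793 250.0204]
15.3 [323.3646 251.3725]
```

Pad observation and prediction agree within 0.3 px, leaving about 15 mm to go. I'll correct y by 1.5 mm and advance.

>>> arm_command --plan '[[[-0.2, -0.1, 0, 0, 1.5, 3, 0], [0, 0, 0, 0, 0, 3, 0], [0, 0, 0, 0, 0, 3, 0], [0, 0, 0, 0, 0, 0, 0]]]'

```text
t: 20.27
position: [0.5618, 0.0825, 0.139]
tcp_rot: [[0.887, -0.202, 0.414], [-0.183, -0.979, -0.086], [0.423, 0.001, -0.906]]
force: [-0.0, -0.6, -0.8]
finger_gap: 0.248
```

```bash
cat > chk.py <<'E'
from goal import *
import sys
go((.5902,.0788,.0763),-6)
F=[];Q=[]
for i in range(6):
    im=grab_frame('wrist');s=get_state();F.append(s['force']);Q.append(s['position'])
F=np.array(F);T=Rt();print("mean F",F.mean(0),"axial (push +)",-(F@T[:,2]).mean(),"sd",(F@T[:,2]).std())
n=sys.argv[1]
cv2.imwrite(f'pics/w{n}.png',cv2.resize(im[200:300,260:390],None,fx=6,fy=6,interpolation=cv2.INTER_CUBIC))
im=grab_frame('side');cv2.imwrite(f'pics/s{n}.png',cv2.resize(im[220:290,250:320],None,fx=8,fy=8,interpolation=cv2.INTER_CUBIC))
go((.5902,.0788,.0763),-6)
E
python3 chk.py 16
```

```text
t 20.275 pos [0.5618 0.0825 0.139 ] goal [0.5663 0.0824 0.128 ] turn [ 0.0101 -0.0312  0.0482] shift [-0.6561 -0.8215 11.8437] F [-0.0328 -0.5906 -0.8249] Faxial 0.78465913592422
tip now in pad frame (x,y,out) mm [ 0.6836 -0.83    5.844 ] joints [-55.7684  18.1765  42.9351 127.581   -2.2474  16.5649 -26.3499]
mean F [-0.5254 -0.2106 -1.049 ] axial (push +) -0.751315974256117 sd 0.4405522422278194
t 20.625 pos [0.5619 0.0827 0.1393] goal [0.5663 0.0824 0.128 ] turn [-0.025  -0.0525  0.0477] shift [-0.8125 -0.5562 12.1739] F [ 0.0363  0.2417 -2.0155] Faxial 1.8210037108976933
tip now in pad frame (x,y,out) mm [ 0.8584 -0.5334  6.175 ] joints [-55.8196  18.1319  42.9702 127.5802  -2.2373  16.5737 -26.3606]
```

View pics/w16.png

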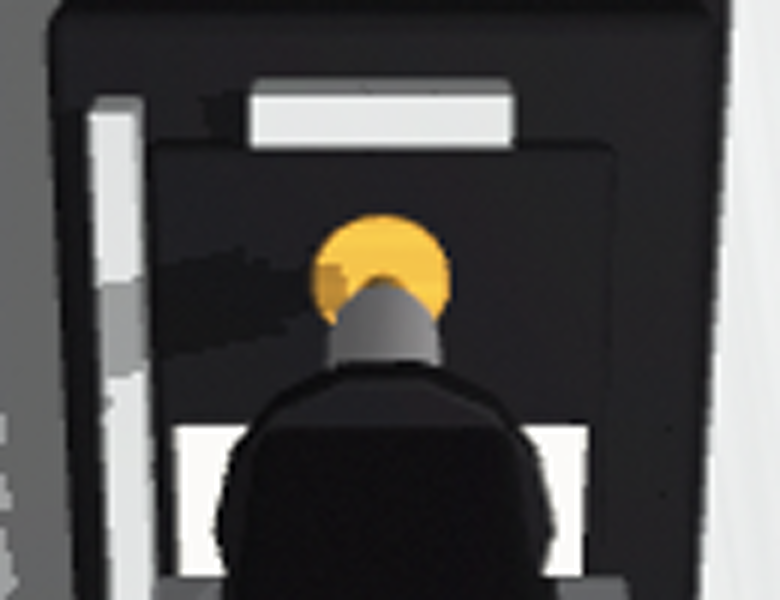

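View pics/s16.png

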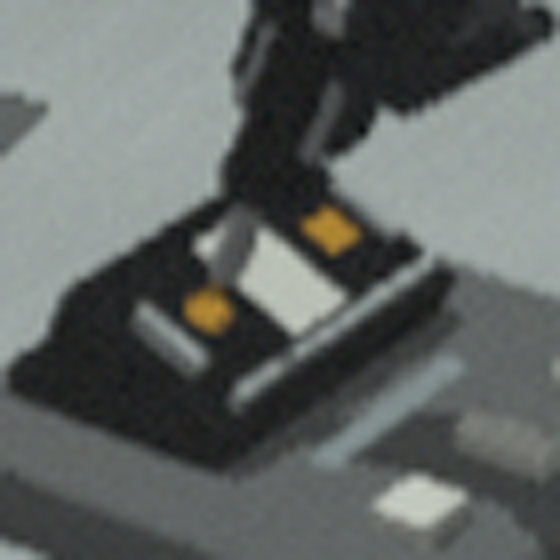

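Baseline axial force is -0.75 N from the probe's weight. The tip is about 6 mm from the pad by calculation and lined up over it. I'll approach slowly from here.

>>> arm_command --plan '[[[0, 0, 0, -0.7, -0.5, 2, 0], [0, 0, 0, 0, 0, 2, 0], [0, 0, 0, 0, 0, 0, 0]]]'

```text
t: 21.0
position: [0.5631, 0.0832, 0.1352]
tcp_rot: [[0.887, -0.201, 0.415], [-0.183, -0.979, -0.085], [0.423, -0.0, -0.906]]
force: [-0.1, 0.2, -1.2]
finger_gap: 0.254
```

```bash
python3 chk.py 17
```

```text
t 21.0 pos [0.5631 0.0832 0.1352] goal [0.5663 0.0824 0.128 ] turn [-0.0408 -0.0556  0.0642] shift [-0.0287  0.1877  7.9668] F [-0.0619  0.1823 -1.2472] Faxial 1.0891305960367752
tip now in pad frame (x,y,out) mm [0.0803 0.2269 1.9679] joints [-55.0597  18.6769  42.177  127.5538  -2.7642  16.0298 -26.0033]
mean F [ 0.0099  0.0918 -0.8982] axial (push +) -0.8102886981848613 sd 0.2565309580106922
t 21.35 pos [0.5631 0.0833 0.1354] goal [0.5663 0.0824 0.128 ] turn [-0.0542 -0.0664  0.0643] shift [-0.13    0.2468  8.1523] F [-0.3469  0.339  -1.3271] Faxial 1.0301672224208198
tip now in pad frame (x,y,out) mm [0.1918 0.2989 2.154 ] joints [-55.0852  18.6511  42.2012 127.5542  -2.7537  16.0381 -26.0069]
```

Still no contact, at about 2 mm out by calculation. I'll advance 3 mm.

>>> arm_command --plan '[[[0, 0, 0, 0, 0, 1.5, 0], [0, 0, 0, 0, 0, 1.5, 0], [0, 0, 0, 0, 0, 0, 0]]]'

```text
t: 21.72
position: [0.5645, 0.0831, 0.1325]
tcp_rot: [[0.887, -0.201, 0.415], [-0.183, -0.98, -0.085], [0.424, -0.001, -0.906]]
force: [-1.0, 0.5, -1.5]
finger_gap: 0.25
```

```bash
python3 chk.py 18
```

```text
t 21.725 pos [0.5645 0.0831 0.1325] goal [0.5663 0.0824 0.128 ] turn [-0.0623 -0.0694  0.065 ] shift [-0.1227  0.3432  4.9697] F [-0.9536  0.5155 -1.4917] Faxial 0.9130706421467891
tip now in pad frame (x,y,out) mm [ 0.1909  0.4064 -1.0283] joints [-54.3936  19.0459  41.5584 127.4849  -3.1543  15.6621 -25.6643]
mean F [-0.2334 -0.0963 -0.9413] axial (push +) -0.7647396872878961 sd 0.660246630863492
t 22.075 pos [0.5645 0.0832 0.1327] goal [0.5663 0.0824 0.128 ] turn [-0.0748 -0.082   0.0647] shift [-0.2507  0.4296  5.1201] F [-0.7149 -1.0014 -0.5337] Faxial 0.2736152579396642
tip now in pad frame (x,y,out) mm [ 0.3314  0.5054 -0.8771] joints [-54.4161  19.0274  41.5791 127.481   -3.1498  15.6677 -25.6655]
```

View pics/w18.png

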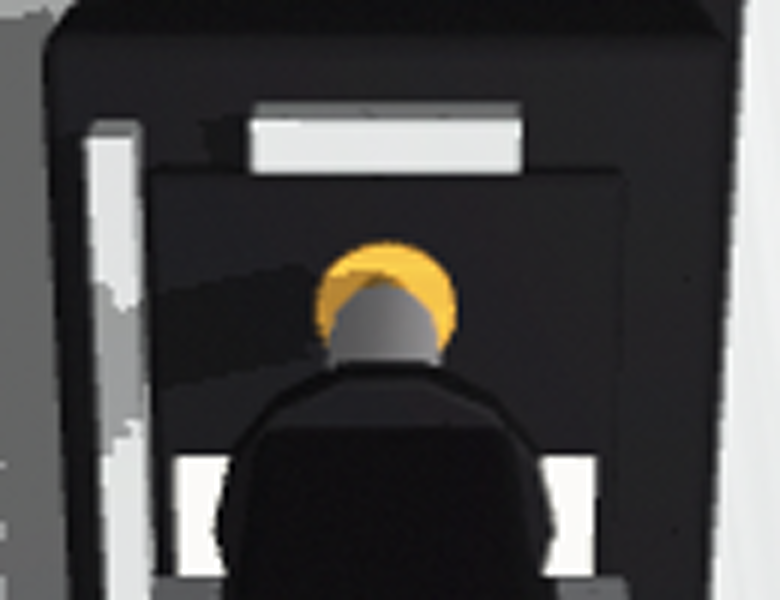

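View pics/s18.png

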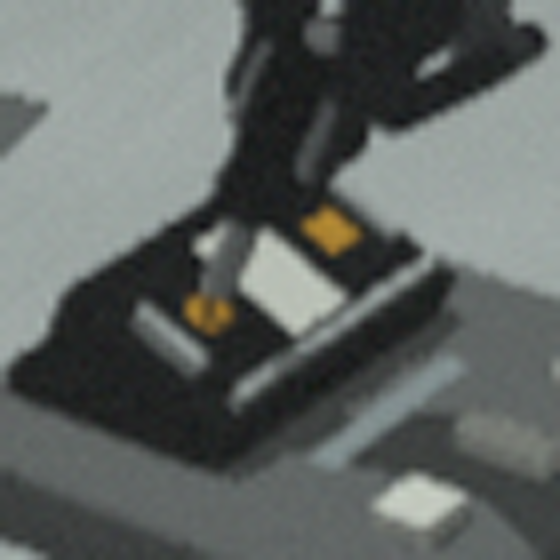

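The tip is over the pad with no contact yet. I'll keep going in small steps, with a slight x correction because the pad centre column is 387 against 381 for the tip in the crop.

>>> arm_command --plan '[[[0, 0, 0, 0.5, 0, 1, 0], [0, 0, 0, 0, 0, 1, 0], [0, 0, 0, 0, 0, 0, 0]]]'

```text
t: 22.45
position: [0.5659, 0.083, 0.1311]
tcp_rot: [[0.887, -0.201, 0.416], [-0.182, -0.98, -0.084], [0.424, -0.001, -0.906]]
force: [-1.0, 0.2, -0.4]
finger_gap: 0.252
```

```bash
python3 chk.py 19
```

```text
t 22.45 pos [0.5659 0.083  0.1311] goal [0.5663 0.0824 0.128 ] turn [-0.0884 -0.0892  0.0738] shift [-0.8456  0.5605  3.0672] F [-1.0102  0.1521 -0.444 ] Faxial -0.02870560897302115
tip now in pad frame (x,y,out) mm [ 0.9363  0.6542 -2.9284] joints [-53.8956  19.2862  41.1178 127.3648  -3.4186  15.4676 -25.396 ]
mean F [-0.4883 -0.2195  0.1811] axial (push +) 0.3474434548486897 sd 0.41770598435327627
t 22.8 pos [0.5659 0.083  0.1312] goal [0.5663 0.0824 0.128 ] turn [-0.0932 -0.0932  0.0664] shift [-0.8756  0.569   3.1474] F [-0.2654 -0.1305 -0.4964] Faxial 0.35124461727465695
tip now in pad frame (x,y,out) mm [ 0.9707  0.6674 -2.8479] joints [-53.9081  19.275   41.1309 127.3669  -3.4164  15.4709 -25.4021]
```

Contact: axial force rose by 1.1 N, which means about 1–1.5 mm of plunger travel. I need about 4.5 mm more.

>>> arm_command --plan '[[[0, 0, 0, -0.2, 0, 1, 0], [0, 0, 0, 0, 0, 1, 0], [0, 0, 0, 0, 0, 1, 0], [0, 0, 0, 0, 0, 0, 0]]]'

```text
t: 23.3
position: [0.5672, 0.0827, 0.1283]
tcp_rot: [[0.887, -0.201, 0.416], [-0.183, -0.98, -0.084], [0.424, -0.001, -0.906]]
force: [-0.7, -0.0, 0.4]
finger_gap: 0.249
```

```bash
python3 chk.py 20
```

```text
t 23.3 pos [0.5672 0.0827 0.1283] goal [0.5663 0.0824 0.128 ] turn [-0.0957 -0.1061  0.0598] shift [-0.8158  0.5272 -0.0185] F [-0.6789 -0.0275  0.4396] Faxial -0.6769835843315459
tip now in pad frame (x,y,out) mm [ 0.9305  0.6333 -6.0136] joints [-53.2502  19.6602  40.5227 127.3129  -3.7781  15.0819 -25.0961]
mean F [-0.6247  0.3711  0.617 ] axial (push +) 0.849524120448931 sd 0.7165973501788518
t 23.65 pos [0.5671 0.0828 0.1284] goal [0.5663 0.0824 0.128 ] turn [-0.0998 -0.109   0.0654] shift [-0.8079  0.5535  0.0597] F [-1.7346 -0.1579  0.0941] Faxial -0.7896051500793686
tip now in pad frame (x,y,out) mm [ 0.9253  0.6641 -5.9352] joints [-53.2675  19.6498  40.5363 127.3175  -3.7727  15.0844 -25.0965]
```

View pics/w20.png

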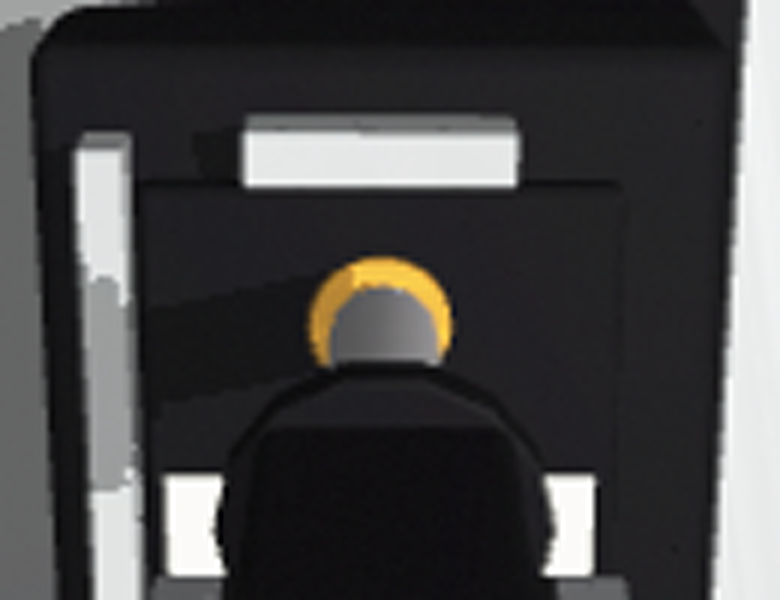

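Push is about 1.6 N, 3.5–4.5 mm in, with the barrel centred over the pad (382 against 382 in the crop). Another 2 mm.

>>> arm_command --plan '[[[0, 0, 0, 0, 0, 1, 0], [0, 0, 0, 0, 0, 1, 0], [0, 0, 0, 0, 0, 0, 0]]]'

```text
t: 24.02
position: [0.568, 0.0826, 0.1264]
tcp_rot: [[0.887, -0.201, 0.416], [-0.183, -0.98, -0.084], [0.424, -0.001, -0.906]]
force: [-1.1, -0.5, 1.4]
finger_gap: 0.249
```

```bash
sed -i 's/range(6)/range(24)/' chk.py; python3 chk.py 21
```

```text
t 24.025 pos [0.568  0.0826 0.1264] goal [0.5663 0.0824 0.128 ] turn [-0.1016 -0.1068  0.0596] shift [-0.7975  0.5541 -2.0432] F [-1.1497 -0.4581  1.3854] Faxial -1.6921808550367998
tip now in pad frame (x,y,out) mm [ 0.9167  0.6703 -8.0381] joints [-52.8202  19.9054  40.1217 127.2671  -4.0118  14.8461 -24.8928]
mean F [-1.1779 -0.0334  0.8916] axial (push +) 1.2926483761944978 sd 0.3183249986858126
t 25.275 pos [0.568  0.0826 0.1265] goal [0.5663 0.0824 0.128 ] turn [-0.1071 -0.1083  0.0628] shift [-0.7925  0.6001 -1.9593] F [-1.0817 -0.1988  1.7329] Faxial -2.0011930829522173
tip now in pad frame (x,y,out) mm [ 0.9131  0.7225 -7.9539] joints [-52.8358  19.8943  40.1325 127.2698  -4.0077  14.8513 -24.8948]
```

View pics/w21.png

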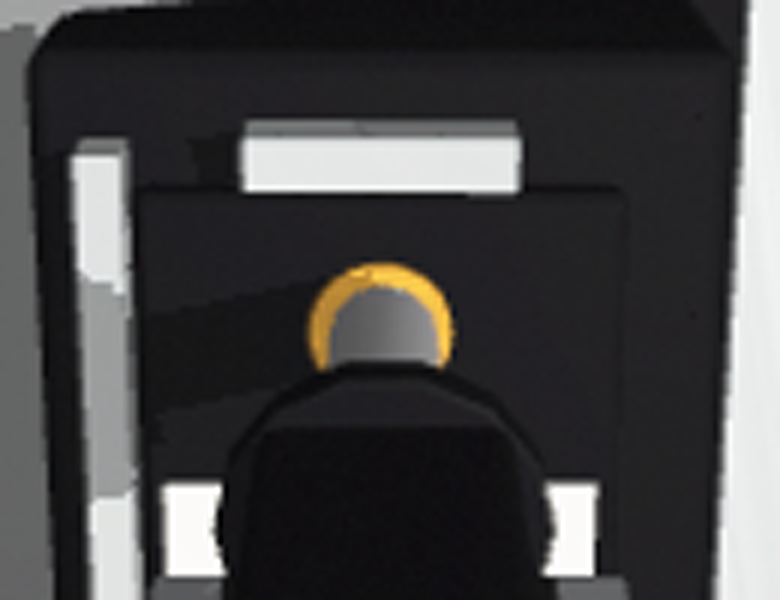

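View pics/s21.png

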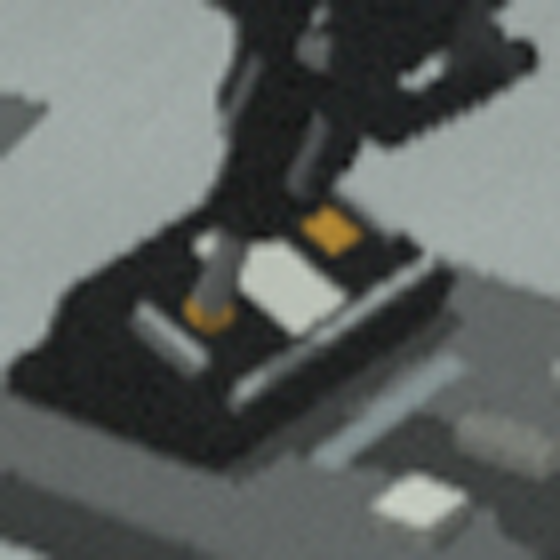

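Push is 1.29 + 0.77 = 2.06 N, which puts the plunger about 5.3 mm in by force and about 6 mm by position. The tip is about 1–1.5 mm from the pad centre. I'll nudge it a little and do a final check.

>>> arm_command --plan '[[[0, 0, 0, 0, 0, 0.4, 0], [0, 0, 0, 0, 0, 0, 0]]]'

```text
t: 25.52
position: [0.5681, 0.0826, 0.1261]
tcp_rot: [[0.887, -0.201, 0.416], [-0.182, -0.98, -0.084], [0.424, -0.001, -0.906]]
force: [-0.4, -0.2, 2.1]
finger_gap: 0.254
```

```bash
python3 chk.py 22; python3 -c "
from h import *
print(get_state()['finger_gap'],get_state()['qvel']);cv2.imwrite('pics/side_end.png',grab_frame('side'));cv2.imwrite('pics/top_end.png',grab_frame('top'))"
```

```text
t 25.525 pos [0.5681 0.0826 0.1261] goal [0.5663 0.0824 0.128 ] turn [-0.1045 -0.1053  0.0678] shift [-0.7694  0.587  -2.399 ] F [-0.3976 -0.2322  2.0803] Faxial -2.030057408488358
tip now in pad frame (x,y,out) mm [ 0.8872  0.7073 -8.3939] joints [-52.7459  19.9482  40.0488 127.2597  -4.054   14.8048 -24.8505]
mean F [-1.0294 -0.0946  0.9934] axial (push +) 1.3182650288582292 sd 0.5155815579160515
t 26.775 pos [0.5681 0.0826 0.1261] goal [0.5663 0.0824 0.128 ] turn [-0.1072 -0.1058  0.0664] shift [-0.7624  0.6144 -2.3777] F [-0.2173 -0.4014  1.683 ] Faxial -1.5808631047117752
tip now in pad frame (x,y,out) mm [ 0.8808  0.7376 -8.3724] joints [-52.7499  19.9453  40.05   127.2606  -4.0533  14.8054 -24.8541]
0.25176647888676673 [-0.02648501 -0.00475127  0.10364194 -0.04981631  0.01059366 -0.00565723
  0.08911936]
```

View pics/side_end.png

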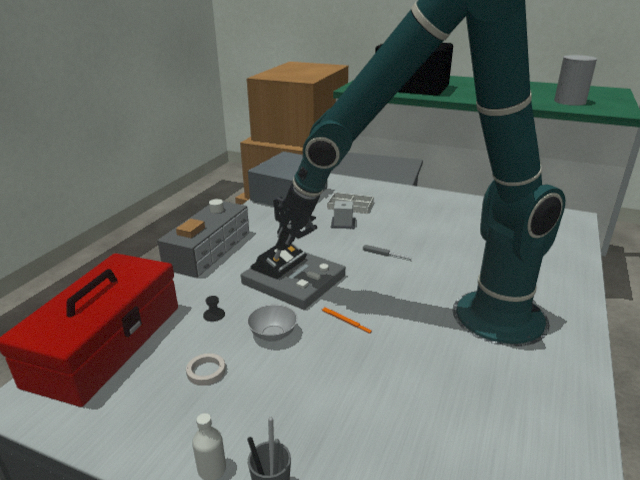

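View pics/top_end.png

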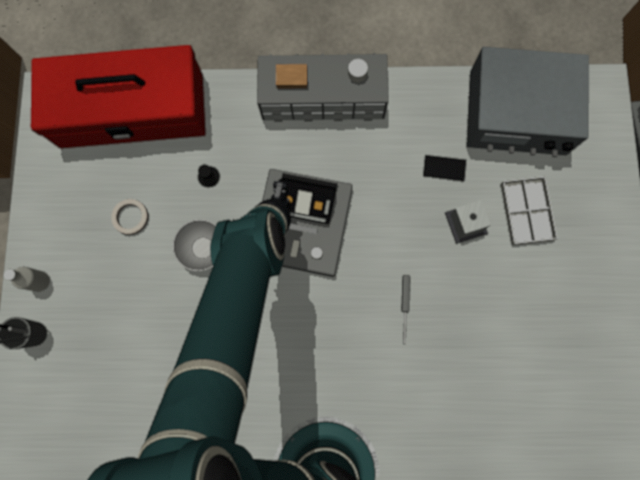

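The side view shows the probe standing on the round pad. In the side and top views the bowl, lifter, tape, spudger, driver, spare battery and tray all look to be where they started. I'm handing the job in.

```bash
python3 -c "
from cell import *
print(job_done()); s=get_state(); print(s['t'],s['position'],s['force'],s['finger_gap'])"
```

```text
the job is handed in; nothing more can be done
None
the job is handed in; nothing more can be done
```

I pressed the round, then the long narrow, then the square key to its stop. I then lifted the probe from its stand and am holding its tip on the round pad. I handed the job in at about 27 s, while still holding it.

**Keys:** each one stopped hard at a TCP reading of about 19.2 mm with 16–19 N, well past the 4.2 N spring.

**Probe, last checks:**
- **Angle:** the tool is within about 0.2° of the face normal I calculated. The probe sits within about 0.25° of the tool axis.
- **Position:** the tip is about 1–1.5 mm from the pad centre, and the pad is 16 mm across.
- **Push:** about 2.1 N, which puts the tip about 5.3 mm in by force. By position it is about 6–6.4 mm in, so the two differ by up to 1 mm around the 6 mm half-way point.
- **Grip:** steady at an opening of 0.25, and the arm is at rest.
- **Other things on the bench:** none looked moved in the last side and top pictures, though the arm hides part of the bowl from above.

**Disagreement:** the fingertips really end about 21 mm behind the stated TCP, or about 32 mm with the gripper open. I found this by touch and in the camera pictures, and allowed for it in the key presses and the grasp.

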